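# Stow the jaw plate and the T block in their tray nests

## Robot

A 6-joint arm with a two-finger parallel gripper is mounted at the origin on the work surface. World frame = base frame: x ahead of the robot, y to its left, z up, the work surface at z = 0. Lengths are in m, angles in rad, forces in N, time in s.
With the tool pointing down it reaches from about 0.325 to 0.775 m from the base axis. Payload 5.5 kg.
Tool frame: the origin (TCP) lies midway between the tips of the shut fingers; the grasp point (between the pads) lies 19 mm behind it; z points along the fingers, y is the direction in which the jaws open and shut (so a half turn about z gives the same grasp; the last joint's range is limited). The gripper opens to 85 mm and grips with 20 to 120 N. Pads are 22 mm wide; open, the fingers measure 114 mm over their backs; the gripper's body (76 mm by 85 mm) begins 54 mm behind the grasp point. The pads swing forward as they close: fully open they stand 13 mm farther back than shut.
Start: joints at [-1.258, 0.091, 1.231, -0, 1.82, -0.057], TCP at [0.217, -0.559, 0.231] pointing down, gripper open.
Joint ranges: [-2.87, 2.87], [-0.86, 2.18], [0.17, 2.46], [-1.51, 4.65], [0.06, 2.69], [-2.65, 2.65]. Speed limits (rad/s): [2.57, 2.57, 3.01, 3.14, 3.14, 3.14].

## Interface

Orientations are given as a unit quaternion [x, y, z, w].
In Python, from workcell import arm, cams, job gives the robot as it stands.
- The arm moves only by the shell command python3 -m creep 'ROWS' [FORCE]. ROWS is JSON, a list of rows, each a list of 5 numbers: the opening, from -1 (shut) to 1 (fully open), so that 0 is half open, then the shift along the tool's x, y, z as a fraction of full scale, then the turn about the tool's z as a fraction of full scale. A call has 1 to 8 rows; each row is the pose to reach, as a shift and turn from the pose commanded when the call began, along the tool's axes at that moment; what a row does not reach only later rows make up. Full scale, the value 1, is 0.2 m for a shift and 45 degrees for a turn. A row lasts 1/10 s, in which the tool goes at most 50 mm and 8.59 degrees, less where a joint would pass 70% of its speed; a pose out of reach is approached as far as the arm can. A call with a number of a shift or a turn outside -1 to 1 is refused whole. A call with a gripper value outside its range is refused whole. The fingers move at their own pace and stop on an object; FORCE is the grip in N (left out, the last holds). Time passes only in rows, so rows that repeat a pose let the fingers close. It gives the time, the measured TCP pose, the force and the opening at its end, in the units of the state.
- arm.observe(): the state, without advancing time (a new reading comes with each control period).
- cams.camera(name): name is "scene" or "side" or "wrist"; returns the picture (384x512x3 uint8, red, green, blue); there is no depth.
- cams.camera_model(name): a dict with "mtx" (3x3 intrinsics, pixels), "R" (3x3) and "t" (3): a world point X has camera coordinates R X + t. Camera axes: x right, y down, z forward; pixel columns grow to the right and rows downward; lengths in m; the calibration is good to about 2 mm. The wrist camera is an equidistant fisheye: a pixel r from the principal point sees the ray r / f radians off the axis. A picture is of the moment at which its call begins: read the wrist's pose just before it. camera_model takes no time and is no camera call; for the wrist camera it gives the pose at the moment of the call.
- job.sign_off(): hands the job in, once; it reports no verdict.
Trained networks look in the newest picture that a camera, given by its name, has taken for a name from the list of things; names that differ only in an ending like _2 or _b are one class to them, and where a whole thing is asked for, a point or a joint stands for the part that bears it (a point fixed in the world has none). Each returns a list of dicts, best first, with "conf" (0 to 1); they miss things now and then, are a little off and sometimes report something else, mostly with a low value. They report only what shows in the picture. A call takes as long as a camera call.
- cams.spot_in(camera, query): "position" ([x, y, z] in m, in world coordinates, good to about 4 mm: the middle of the surface that is visible of it).
The state is a dict: "time_s": time; "qpos": joint angles; "dq": joint speeds; "effort": joint torques, N m; "tcp_pos": TCP position; "orientation": TCP orientation; "wrist_force": force on the tool from outside, world axes, zero at the start; "moment": the same for the moment, N m; "gripper_width": finger opening in m.
Only numpy, scipy, OpenCV 4.12 (cv2) and the standard library are available. Lean on these libraries where they do the work, as an engineer would, in place of code of your own. Each camera call takes 0.05 s, during which the arm holds its last target.

## Task

Put the test fixtures away in the nests of the storage tray: draw the tongued jaw plate out of its sleeve and seat it in the one nest that matches it, with its tongue hooked under the nest's lip and the plate lying flat on the nest floor; and seat the T-shaped block fully down in the T-shaped nest. Leave the wrench and the steel weight that lie among them where they are.

Things in the scene. Friction and masses are not known exactly. Their poses are not given: they have to be found in the camera images.
- plate_mid (a point): Centre (half-way up) of the loose aluminium jaw plate, dark grooves on top, about 0.27 kg, 130 mm long (x), 56 mm wide (y), z up. Its body, 16 mm thick, spans x = -30 to +65 mm; x = -65 to -30 mm is a tongue 10 mm thick (undersides flush, step on top), y = -28 to +4 mm only: flush at -y, stepped back at +y. It starts flat in the sleeve, tongue sticking out towards the robot.
- plate_tip (a point): Middle of the end face of the plate's tongue: x = -65, y = -12 mm from plate_mid and 5 mm above the plate's underside. Same axes as plate_mid.
- sleeve: Fixed grey steel sleeve, 31 mm high, open only at -x (to the robot). Origin at table level under plate_mid as it starts (within 2 mm); outside x = -32 to +72, y = -42 to +42 mm. Floor 6 mm thick, inside 62 wide, 20 mm high. Its roof covers all of the plate but its tongue: only the tongue can be gripped; it overhangs the bare table, 6 mm up. The plate slides out along -x in 100 mm.
- nest_a_seat (a point): Where plate_mid belongs in the matching plate nest: fixed, pale floor and black walls, 180 x 104 mm, floor 12 mm above the table, this point 8 mm above the floor. Axes as the seated plate's: tongue to -x. Pocket x = -66.5 to +66.5, y = -30.5 to +30.5 mm; walls 12 mm above the floor; finger gaps in both side walls at x = -10 to +45 mm, open down to the floor. 2.5 mm play each side.
- nest_a_end (a point): Where plate_tip belongs (x = -65, y = -12 mm from nest_a_seat, same axes). A steel lip covers x = -66.5 to -50 mm, underside 17, top 22 mm above the nest floor: the tongue goes in under it with the plate's rear up about 10 degrees, then the rear is lowered. Beside the tongue (x = -66 to -32) a 22 mm high block fills y > 6.5 mm, a 17 mm wall y < -30.5: no finger room there.
- nest_b_seat (a point): The same point as nest_a_seat, in the mirror-image plate nest (y reversed: its high block stands at -y). The plate does not fit it.
- block_mid (a point): Centre (half-way up) of the loose aluminium T block, 100 mm long (x), 40 mm high, about 0.42 kg, two dark round spots on top: crossbar x = -50 to -10, y = -40 to +40 mm; stem x = -10 to +50, y = -18 to +18 mm. Stands on the table, z up.
- nest_t_seat (a point): Where block_mid belongs in the T-shaped nest (fixed, 180 x 104 mm, floor 12 mm above the table, this point 20 mm above that floor), axes as the seated block's. Pocket walls rise 14 mm above the nest floor, with 2.5 mm play on every side. The three nests lie side by side in one grey tray, 115 mm apart, in any order, with the same heading.
- wrench: bystander: steel wrench, about 160 mm long, lying flat near the tray
- weight: bystander: steel disc weight, 52 mm across, 30 mm tall

How it is judged:
At the end, for the whole second after the job is handed in: Plate flat in nest_a: centre within 6 mm of nest_a_seat and at most 3 mm above it, tongue end within 7 mm of nest_a_end, tilt under 0.04 rad. T block in nest_t: centre within 6 mm of nest_t_seat and at most 3 mm above it, tilt under 0.04, turned under 0.12 rad (distance between plate_mid and nest_a_seat below 0.006 m and distance between plate_tip and nest_a_end below 0.007 m and z of plate_mid in the frame of nest_a_seat below 0.003 m and angle between each of plate_mid, block_mid's own z axis and vertical below 0.04 rad and distance between block_mid and nest_t_seat below 0.006 m and z of block_mid in the frame of nest_t_seat below 0.003 m and angle between the x axis of block_mid and the x axis of nest_t_seat, either way round below 0.12 rad); the robot touches nothing.
It fails at once if the wrench or the weight is displaced by more than 30 mm (distance of any of wrench, weight from where it was at the start of the episode above 0.03 m).
It also fails if it takes over 64 s, if anything falls off the work surface, if the arm or the gripper's body presses on something with over 40 N, if the wrist force passes 120 N, or if a joint passes its speed limit or range.

## Working session

There is one attempt and no reset: what is moved stays moved. The work goes in short steps, Python scripts to look and compute and a shell command to move; the robot and the scene stay as the last step left them, time stands still between calls to the robot, and variables do not carry over. Pictures are saved under pics/ and viewed, and the job is handed in when it is done.

```bash
ls; mkdir -p pics
python3 - <<'E'
from workcell import arm,cams,job
import cv2,numpy as np
s=arm.observe(); print({k:np.round(v,3).tolist() for k,v in s.items()})
for n in("scene","side","wrist"):
    im=cams.camera(n); cv2.imwrite(f"pics/{n}0.png",cv2.cvtColor(im,cv2.COLOR_RGB2BGR))
    m=cams.camera_model(n); print(n,np.round(m["mtx"],1).tolist(),np.round(m["R"],3).tolist(),np.round(m["t"],3).tolist())
E
```

```text
pics
{'time_s': 0.0, 'qpos': [-1.258, 0.092, 1.232, -0.0, 1.82, -0.057], 'dq': [0.0, -0.0, 0.001, 0.002, 0.001, 0.002], 'effort': [0.002, -45.872, -41.802, 0.0, 0.011, -0.0], 'tcp_pos': [0.217, -0.559, 0.23], 'orientation': [0.983, 0.184, -0.0, -0.001], 'wrist_force': [-1.017, -0.738, -1.529], 'moment': [0.019, 0.046, 0.021], 'gripper_width': 0.085}
scene [[452.6, 0.0, 256.4], [0.0, 452.6, 184.0], [0.0, 0.0, 1.0]] [[0.361, 0.932, 0.005], [0.776, -0.297, -0.556], [-0.517, 0.205, -0.831]] [-0.179, -0.399, 1.293]
side [[463.6, 0.0, 250.4], [0.0, 463.6, 189.3], [0.0, 0.0, 1.0]] [[-0.841, -0.54, -0.019], [-0.278, 0.462, -0.842], [0.464, -0.703, -0.539]] [0.459, 0.209, 0.884]
wrist [[297.3, 0.0, 257.5], [0.0, 297.3, 188.1], [0.0, 0.0, 1.0]] [[0.362, -0.932, -0.002], [-0.885, -0.345, 0.314], [-0.293, -0.112, -0.949]] [-0.599, -0.041, 0.381]
```

View pics/scene0.png

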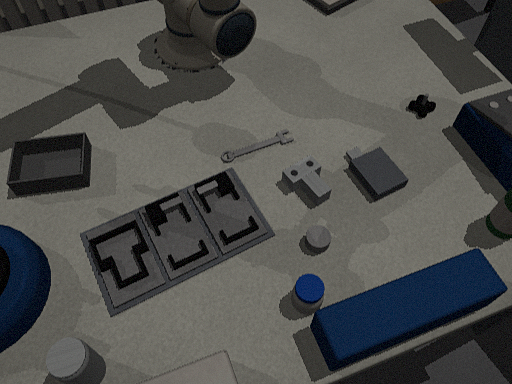

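View pics/side0.png

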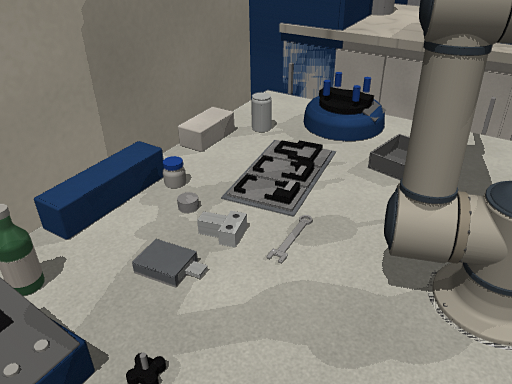

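View pics/wrist0.png

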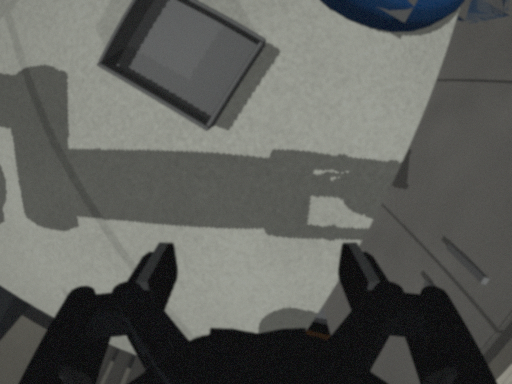

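Run:
```python
from workcell import arm,cams,job
import numpy as np
for c in("scene","side"):
  for q in("plate_mid","plate_tip","sleeve","nest_a_seat","nest_b_seat","nest_t_seat","nest_a_end","block_mid","wrench","weight"):
    try:
      r=cams.spot_in(c,q); print(c,q,[(np.round(d["position"],3).tolist(),round(d["conf"],2)) for d in r])
    except Exception as e: print(c,q,e)
```

```text
scene plate_mid []
scene plate_tip [([0.524, 0.232, 0.013], 0.49)]
scene sleeve [([0.596, 0.247, 0.028], 0.93)]
scene nest_a_seat [([0.567, -0.091, 0.01], 0.67)]
scene nest_b_seat [([0.572, -0.208, 0.012], 0.63), ([0.598, 0.247, 0.029], 0.6)]
scene nest_t_seat [([0.596, -0.317, 0.014], 0.88)]
scene nest_a_end [([0.595, 0.25, 0.03], 0.7), ([0.565, -0.099, 0.012], 0.57), ([0.601, -0.319, 0.014], 0.47), ([0.556, 0.095, 0.039], 0.41)]
scene block_mid [([0.557, 0.095, 0.039], 0.98)]
scene wrench [([0.414, 0.035, 0.007], 0.88), ([0.598, -0.318, 0.013], 0.58)]
scene weight [([0.7, 0.053, 0.029], 0.97)]
side plate_mid [([0.529, 0.248, 0.016], 0.56)]
side plate_tip [([0.53, 0.242, 0.017], 0.8)]
side sleeve [([0.585, 0.27, 0.035], 0.58)]
side nest_a_seat [([0.545, -0.077, 0.009], 0.6), ([0.541, 0.122, 0.036], 0.57)]
side nest_b_seat [([0.564, -0.196, 0.011], 0.97), ([0.547, -0.081, 0.008], 0.55)]
side nest_t_seat [([0.582, -0.319, 0.012], 0.84)]
side nest_a_end [([0.547, -0.08, 0.009], 0.53)]
side block_mid [([0.539, 0.118, 0.04], 0.85)]
side wrench [([0.414, 0.047, 0.004], 0.96)]
side weight [([0.685, 0.065, 0.026], 0.87)]
```

Run:
```python
import cv2,numpy as np
im=cv2.imread("pics/scene0.png")
def g(a): return (255*(a/255.)**0.6).astype(np.uint8)
cv2.imwrite("pics/z1.png",cv2.resize(g(im[160:320,75:280]),None,fx=3.8,fy=3.7,interpolation=cv2.INTER_CUBIC))
cv2.imwrite("pics/z2.png",cv2.resize(g(im[115:260,210:420]),None,fx=3.8,fy=3.8,interpolation=cv2.INTER_CUBIC))
im=cv2.imread("pics/side0.png")
cv2.imwrite("pics/z3.png",cv2.resize(g(im[130:300,130:340]),None,fx=3.5,fy=3.5,interpolation=cv2.INTER_CUBIC))
```

```text
(no output)
```

View pics/z1.png

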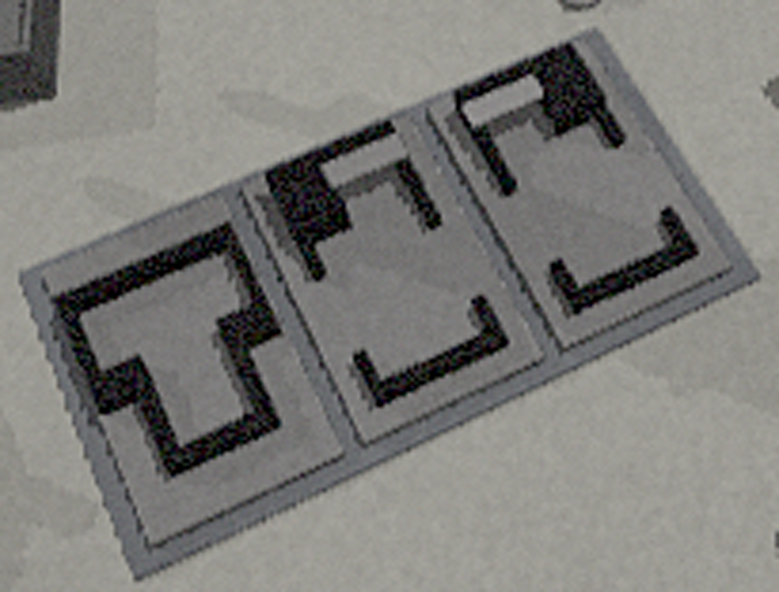

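View pics/z2.png

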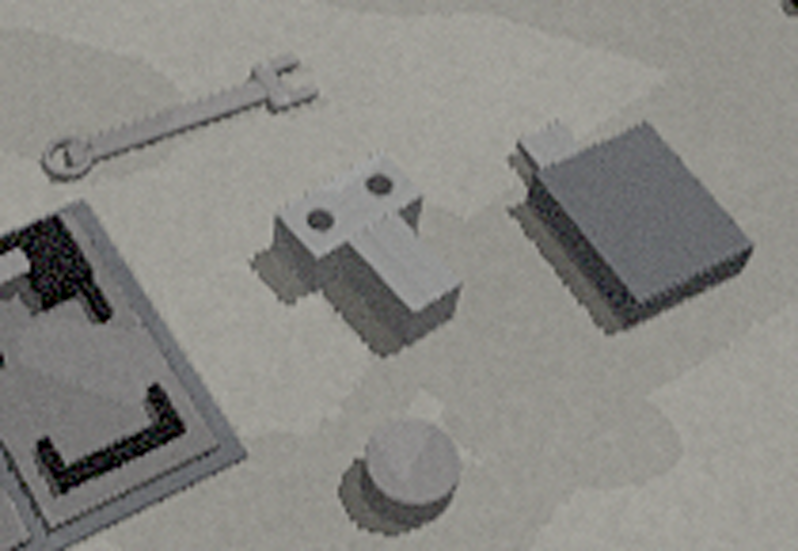

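View pics/z3.png

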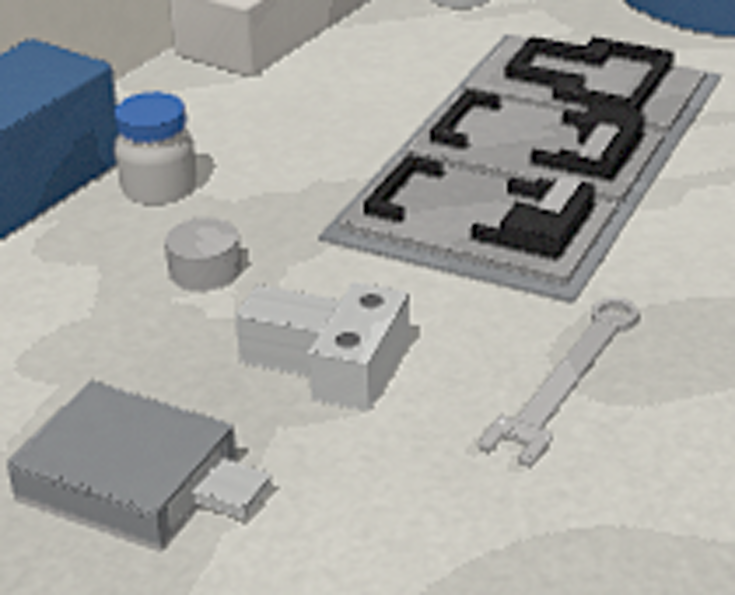

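```bash
cat > h.py <<'E'
import numpy as np,cv2
from scipy.optimize import least_squares
from scipy.spatial.transform import Rotation as Ro
def box(x0,x1,y0,y1,z0,z1):
    P=lambda x,y,z:(x,y,z); L=[]
    for z in(z0,z1): L+=poly([(x0,y0),(x1,y0),(x1,y1),(x0,y1)],z)
    return L
def poly(pts,z): return [((*pts[i],z),(*pts[(i+1)%len(pts)],z)) for i in range(len(pts))]
def samp(L,step=2.0):
    o=[]
    for a,b in L:
        a=np.array(a,float);b=np.array(b,float);n=max(2,int(np.linalg.norm(b-a)/step))
        o.append(a+(b-a)*np.linspace(0,1,n)[:,None])
    return np.vstack(o)/1000
Tpoly=[(-50,-40),(-10,-40),(-10,-18),(50,-18),(50,18),(-10,18),(-10,40),(-50,40)]
Tpk=[(-52.5,-42.5),(-7.5,-42.5),(-7.5,-20.5),(52.5,-20.5),(52.5,20.5),(-7.5,20.5),(-7.5,42.5),(-52.5,42.5)]
M={}
M['block']=poly(Tpoly,40)
M['sleeve']=poly([(-32,-42),(72,-42),(72,42),(-32,42)],31)
M['tongue']=[((-65,-28,16),(-65,4,16)),((-65,-28,16),(-34,-28,16)),((-65,4,16),(-34,4,16))]
t=poly([(a,b-230) for a,b in Tpk],26)
for oy,s in((0,1),(-115,-1)):
    q=lambda x,y,z:(x,oy+s*y,z)
    t+=[(q(66.5,-30.5,24),q(66.5,30.5,24)),(q(45,-30.5,24),q(66.5,-30.5,24)),(q(45,30.5,24),q(66.5,30.5,24))]
    t+=[(q(-32,6.5,34),q(-32,30.5,34)),(q(-50,-30.5,34),q(-50,6.5,34)),(q(-32,-30.5,24),q(-10,-30.5,24)),(q(-66.5,-30.5,34),q(-66.5,6.5,34)),(q(-66.5,6.5,34),q(-50,6.5,34))]
M['tray']=t
def proj(X,m,fish=False):
    c=X@np.array(m['R']).T+np.array(m['t']); K=np.array(m['mtx'])
    if fish:
        r=np.hypot(c[:,0],c[:,1]);th=np.arctan2(r,c[:,2]); k=th/np.maximum(r,1e-9)
        return np.c_[K[0,2]+K[0,0]*k*c[:,0],K[1,2]+K[1,1]*k*c[:,1]]
    return np.c_[K[0,2]+K[0,0]*c[:,0]/c[:,2],K[1,2]+K[1,1]*c[:,1]/c[:,2]]
def world(p,P):
    c,s=np.cos(p[2]),np.sin(p[2]);return np.c_[p[0]+c*P[:,0]-s*P[:,1],p[1]+s*P[:,0]+c*P[:,1],P[:,2]]
def edges(im,lo=40,hi=100,up=3):
    g=cv2.GaussianBlur(cv2.cvtColor(im,cv2.COLOR_BGR2GRAY),(3,3),0)
    g=cv2.convertScaleAbs(g,alpha=1.6)
    e=cv2.Canny(g,lo,hi);return cv2.distanceTransform(255-e,cv2.DIST_L2,5)
def fit(name,p0,views):
    # views: list of (dt image, model, fish)
    P=samp(M[name])
    def f(p):
        r=[]
        for d,m,fi in views:
            u=proj(world(p,P),m,fi).astype(np.float32)
            v=cv2.remap(d,u[:,0].reshape(-1,1),u[:,1].reshape(-1,1),cv2.INTER_LINEAR,borderValue=8).ravel()
            r.append(np.minimum(v,8))
        return np.concatenate(r)
    best=None
    for dx in(-.012,-.004,.004,.012):
     for dy in(-.012,-.004,.004,.012):
      for da in(-.15,-.05,.05,.15):
        r=least_squares(f,np.array(p0)+[dx,dy,da],loss='soft_l1',f_scale=.7,x_scale=[.005,.005,.05],diff_step=1e-3)
        if best is None or r.cost<best.cost: best=r
    return best.x,best.cost/len(best.fun)
def draw(im,name,p,m,fish=False,col=(0,0,255)):
    for u in proj(world(p,samp(M[name])),m,fish): cv2.circle(im,(int(round(u[0]*2)),int(round(u[1]*2))),0,col,-1)
E
cat > f0.py <<'E'
from h import *; from workcell import cams
V={};I={}
for n in("scene","side"):
    im=cv2.imread(f"pics/{n}0.png"); V[n]=(edges(im),cams.camera_model(n),False); I[n]=cv2.resize(im,None,fx=2,fy=2)
p0={'tray':(.56,-.085,.0),'block':(.555,.1,0.),'sleeve':(.585,.255,0.)}
import sys
for k,p in p0.items():
    for vs in (["scene"],["side"],["scene","side"]):
        r,c=min((fit(k,(p[0],p[1],a),[V[v] for v in vs]) for a in(-.25,.25)),key=lambda t:t[1]); print(k,vs,np.round(r,4),round(c,3))
    for n in I: draw(I[n],k,r,V[n][1])
cv2.imwrite("pics/fs.png",I["scene"][220:640,130:850]);cv2.imwrite("pics/fd.png",I["side"][240:600,240:700])
E
time python3 f0.py
```

```text
tray ['scene'] [ 0.5562 -0.0944  0.1477] 0.419
tray ['side'] [ 0.5649 -0.0992  0.1034] 0.382
tray ['scene', 'side'] [ 0.5561 -0.0947  0.1501] 0.413
block ['scene'] [0.5844 0.0711 0.2763] 0.64
block ['side'] [0.5599 0.1038 0.2039] 0.579
block ['scene', 'side'] [0.5627 0.1013 0.2363] 0.853
sleeve ['scene'] [0.5725 0.2538 0.1309] 0.03
sleeve ['side'] [0.5718 0.2553 0.1276] 0.053
sleeve ['scene', 'side'] [0.5722 0.2546 0.1313] 0.056
real	0m56.285s
user	0m55.284s
sys	0m0.331s
```

View pics/fs.png

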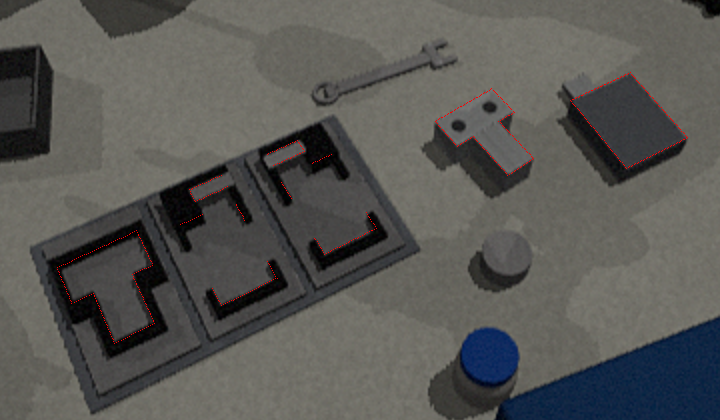

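View pics/fd.png

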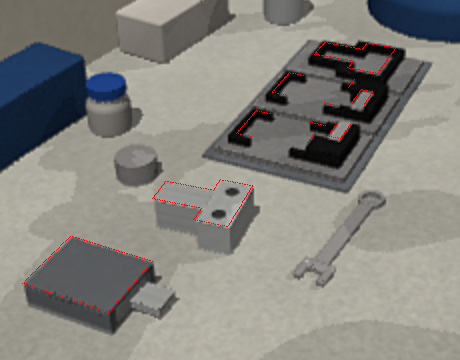

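```bash
cat > to.py <<'E'
import sys,numpy as np
from workcell import arm
from scipy.spatial.transform import Rotation as Ro
s=arm.observe();R=Ro.from_quat(s['orientation']).as_matrix();p=np.array(s['tcp_pos'])
print('t',round(s['time_s'],2),'tcp',np.round(p,4),'yaw',round(np.arctan2(R[1,0],R[0,0]),4),'F',np.round(s['wrist_force'],1),'w',round(s['gripper_width'],4),'q6',round(s['qpos'][5],2))
for a in sys.argv[1:]:
    x,y,z,w=map(float,a.split(','))
    d=R.T@(np.array([x,y,z])-p)/.2
    dy=-(w-np.arctan2(R[1,0],R[0,0]));dy=(dy+np.pi)%(2*np.pi)-np.pi
    print('->',np.round(d,3),'turn',round(dy/(np.pi/4),3))
E
python3 -m creep '[[1,0.94,-0.82,0,0],[1,0.94,-0.82,0,0],[1,0.94,-0.82,0,0],[1,0.94,-0.82,0,0],[1,0.94,-0.82,0,0],[1,0.94,-0.82,0,0]]' 60
python3 -m creep '[[1,0.94,-0.82,0,0],[1,0.94,-0.82,0,0],[1,0.94,-0.82,0,0],[1,0.94,-0.82,0,0],[1,0.94,-0.82,0,0],[1,0.94,-0.82,0,0],[1,0.94,-0.82,0,0],[1,0.94,-0.82,0,0]]'
python3 to.py .5676,.1025,.15,.236
python3 - <<'E'
from workcell import cams
import cv2
cv2.imwrite("pics/w1.png",cams.camera("wrist")[:,:,::-1])
E
```

```text
time_s: 1.75
tcp_pos: [0.3354, -0.3343, 0.2323]
orientation: [0.982, 0.187, 0.001, 0.0]
wrist_force: [0.6, -0.5, 0.0]
gripper_width: 0.0853
time_s: 2.55
tcp_pos: [0.4486, -0.1189, 0.2312]
orientation: [0.983, 0.183, -0.0, 0.0]
wrist_force: [0.1, -1.0, -0.1]
gripper_width: 0.0855
t 2.55 tcp [ 0.4486 -0.1189  0.2312] yaw 0.3685 F [ 0.1 -1.  -0.1] w 0.0855 q6 0.87
-> [ 0.954 -0.819  0.405] turn 0.169
```

```bash
python3 -m creep '[[1,0.95,-0.82,0.2,0.17],[1,0.95,-0.82,0.2,0.17],[1,0.95,-0.82,0.2,0.17],[1,0.95,-0.82,0.2,0.17],[1,0.95,-0.82,0.2,0.17],[1,0.95,-0.82,0.2,0.17],[1,0.95,-0.82,0.2,0.17],[1,0.95,-0.82,0.2,0.17]]'
python3 to.py .5676,.1025,.018,.236
python3 - <<'E'
from workcell import cams
import cv2
cv2.imwrite("pics/w2.png",cams.camera("wrist")[:,:,::-1])
E
```

```text
time_s: 3.4
tcp_pos: [0.5668, 0.1019, 0.1916]
orientation: [0.993, 0.117, 0.0, 0.0]
wrist_force: [-0.1, -0.3, 0.6]
gripper_width: 0.0853
t 3.4 tcp [0.5668 0.1019 0.1916] yaw 0.2341 F [-0.1 -0.3  0.6] w 0.0853 q6 1.46
-> [ 0.005 -0.003  0.868] turn -0.002
```

View pics/w1.png

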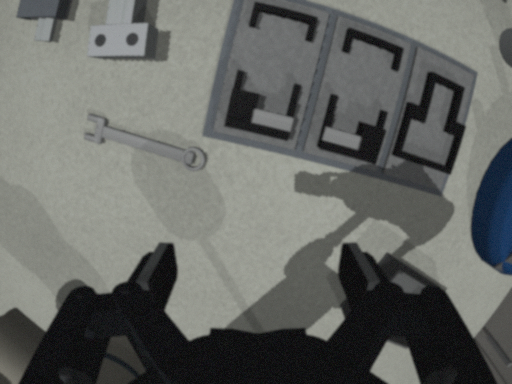

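View pics/w2.png

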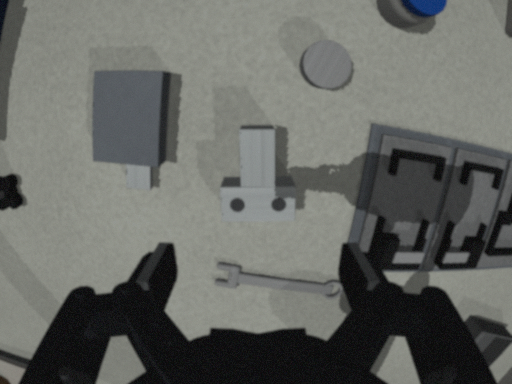

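```bash
cat > f1.py <<'E'
from h import *; from workcell import cams,arm
V={}
for n in("scene","side"):
    im=cv2.imread(f"pics/{n}0.png"); V[n]=(edges(im),cams.camera_model(n),False)
im=cv2.imread("pics/w2.png"); V["w"]=(edges(im),cams.camera_model("wrist"),True); I=cv2.resize(im,None,fx=2,fy=2)
print(np.round(proj(np.array([[.5668,.1019,.1916],[.5676,.1025,.04]]),V["w"][1],True)), np.round(-V["w"][1]["R"].T@V["w"][1]["t"],3))
p0={'tray':(.556,-.0947,.15),'block':(.5627,.1013,0.236),'sleeve':(.572,.2546,0.131)}
for k,p in p0.items():
    for vs in (["w"],["w","scene","side"]):
        r,c=fit(k,p,[V[v] for v in vs]); print(k,vs,np.round(r,4),round(c,3))
        if len(vs)==1: draw(I,k,r,V["w"][1],True)
cv2.imwrite("pics/fw.png",I[0:580,150:950])
E
python3 f1.py
```

```text
[[258. 246.]
 [257. 172.]] [0.645 0.121 0.335]
tray ['w'] [ 0.5501 -0.0337  0.0251] 1.312
tray ['w', 'scene', 'side'] [ 0.5572 -0.0941  0.1437] 0.941
block ['w'] [0.5711 0.1032 0.2313] 1.811
block ['w', 'scene', 'side'] [0.5625 0.1013 0.2394] 1.181
sleeve ['w'] [0.5726 0.2549 0.1247] 0.079
sleeve ['w', 'scene', 'side'] [0.5725 0.2549 0.1274] 0.066
```

View pics/fw.png

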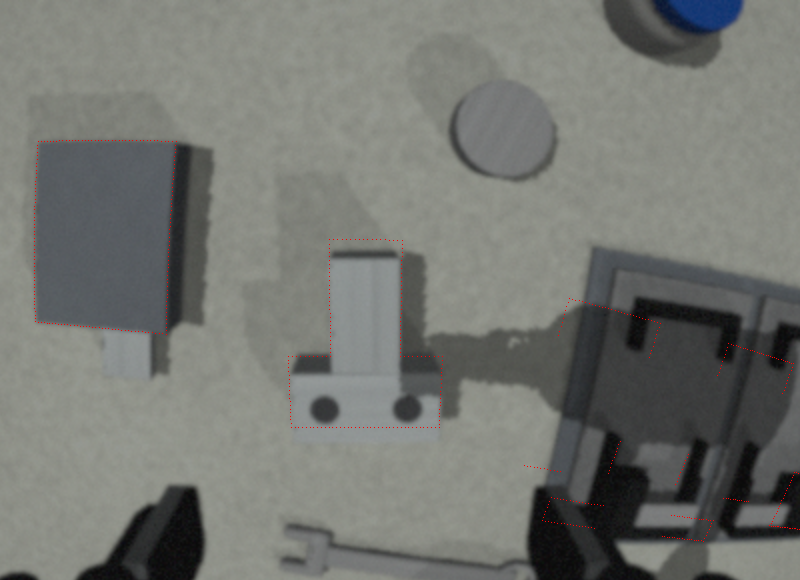

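```bash
cat > f2.py <<'E'
from h import *; from workcell import cams,arm
im=cv2.imread("pics/w2.png"); m=cams.camera_model("wrist")
d=edges(im,15,40); e=cv2.resize(im,None,fx=2,fy=2)
P=samp(M['block'])
def f(p):
    u=proj(world(p,P),m,True).astype(np.float32)
    return np.minimum(cv2.remap(d,u[:,0].reshape(-1,1),u[:,1].reshape(-1,1),cv2.INTER_LINEAR).ravel(),6)
for p in ((.5627,.1013,.236),(.5607,.1023,.236),(.5647,.1013,.236),(.5627,.1033,.236)):
    r=least_squares(f,p,loss='soft_l1',f_scale=.7,x_scale=[.005,.005,.05],diff_step=1e-3);print(np.round(r.x,4),r.cost/len(P))
draw(e,'block',(.5627,.1013,.236),m,True)
cv2.imwrite("pics/fb.png",cv2.resize(e[220:460,400:660],None,fx=2.4,fy=2.4))
E
python3 f2.py
```

```text
[0.5623 0.1012 0.2387] 0.6363015166587299
[0.5622 0.1011 0.2375] 0.638720816903644
[0.5622 0.1012 0.243 ] 0.6342458900411923
[0.5622 0.1012 0.2411] 0.6352328038546774
```

View pics/fb.png

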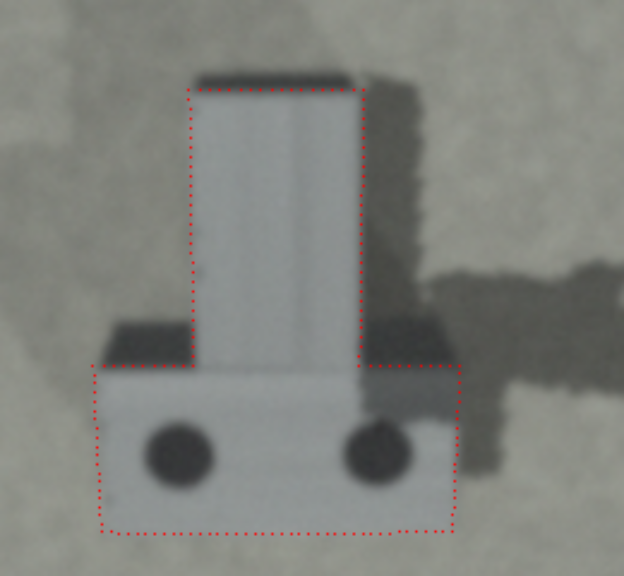

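```bash
python3 -m creep '[[1,0.003,0,0.87,-0.005],[1,0.003,0,0.87,-0.005],[1,0.003,0,0.87,-0.005],[1,0.003,0,0.87,-0.005],[1,0.003,0,0.87,-0.005],[1,0.003,0,0.87,-0.005]]' 60
python3 -m creep '[[-1,0,0,0,0],[-1,0,0,0,0],[-1,0,0,0,0],[-1,0,0,0,0],[-1,0,0,0,0],[-1,0,0,0,0],[-1,0,0,0,0],[-1,0,0,0,0]]' 60
python3 to.py
python3 - <<'E'
from workcell import cams
import cv2
cv2.imwrite("pics/w3.png",cams.camera("wrist")[:,:,::-1])
cv2.imwrite("pics/s3.png",cv2.resize(cams.camera("side")[100:300,100:350,::-1],None,fx=3,fy=3))
E
```

```text
time_s: 4.05
tcp_pos: [0.5679, 0.1027, 0.0189]
orientation: [0.993, 0.119, 0.001, 0.0]
wrist_force: [0.6, -0.0, 1.1]
gripper_width: 0.0854
time_s: 4.85
tcp_pos: [0.5685, 0.104, 0.0192]
orientation: [0.993, 0.12, 0.002, 0.0]
wrist_force: [0.7, -0.9, 6.3]
gripper_width: 0.0345
t 4.85 tcp [0.5685 0.104  0.0192] yaw 0.2403 F [ 0.7 -0.9  6.3] w 0.0345 q6 1.45
```

View pics/s3.png

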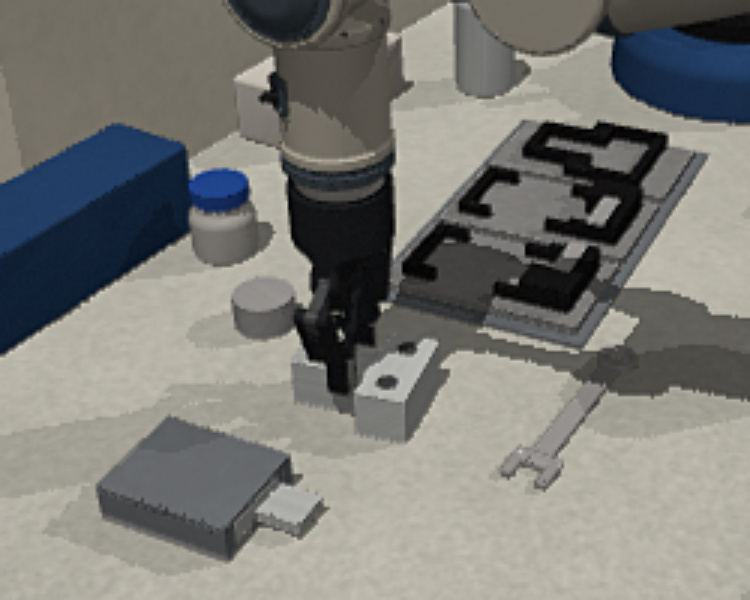

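```bash
cat > f3.py <<'E'
from h import *; from workcell import cams,arm
s=arm.observe();m=cams.camera_model("wrist");Rt=Ro.from_quat(s['orientation']).as_matrix();p=np.array(s['tcp_pos'])
Rc=m['R']@Rt; tc=m['R']@p+m['t']   # tool->cam
def cam(pos,q):
    R=Ro.from_quat(q).as_matrix();Rw=Rc@R.T;return dict(mtx=m['mtx'],R=Rw,t=tc-Rw@np.array(pos))
V={}
for n in("scene","side"):
    im=cv2.imread(f"pics/{n}0.png"); V[n]=(edges(im,15,40),cams.camera_model(n),False)
for n,pos,q in(("w1",[.4486,-.1189,.2312],[.983,.1832,0,0]),("w2",[.5668,.1019,.1916],[.9932,.1168,0,0])):
    im=cv2.imread(f"pics/{n}.png");V[n]=(edges(im,15,40),cam(pos,q),True)
P=samp(M['tray'])
def f(p,vs,cap):
    r=[]
    for v in vs:
        d,mm,fi=V[v];u=proj(world(p,P),mm,fi).astype(np.float32)
        ok=(u[:,0]>0)&(u[:,0]<511)&(u[:,1]>0)&(u[:,1]<383)
        if v=="w2": ok&=u[:,1]<230
        r.append(ok*np.minimum(cv2.remap(d,u[:,0].reshape(-1,1),u[:,1].reshape(-1,1),cv2.INTER_LINEAR).ravel(),cap))
    return np.concatenate(r)
for vs in(["scene"],["side"],["w1"],["w2"],["scene","w1","side","w2"]):
    b=None
    for dx in(-.003,0,.003):
     for dy in(-.003,0,.003):
      for da in (-.02,0,.02):
       r=least_squares(f,(.5561+dx,-.0947+dy,.15+da),args=(vs,5),loss='soft_l1',f_scale=.7,x_scale=[.005,.005,.05],diff_step=1e-3)
       if b is None or r.cost<b.cost:b=r
    print(vs,np.round(b.x,4),round(b.cost/len(b.fun),3))
P0=b.x;I=cv2.resize(cv2.imread("pics/w1.png"),None,fx=2,fy=2);draw(I,'tray',P0,V['w1'][1],True);cv2.imwrite("pics/fw1.png",I[0:420,380:1000])
c,s_=np.cos(P0[2]),np.sin(P0[2]);print("T seat",P0[0]+.23*s_,P0[1]-.23*c)
E
python3 f3.py
```

```text
['scene'] [ 0.556  -0.0945  0.1425] 0.263
['side'] [ 0.5582 -0.0967  0.1343] 0.34
['w1'] [ 0.5559 -0.0928  0.1399] 0.452
['w2'] [ 0.5683 -0.0958  0.1367] 0.119
['scene', 'w1', 'side', 'w2'] [ 0.5563 -0.0935  0.1411] 0.32
T seat 0.5886651735371325 -0.3212635922208953
```

View pics/fw1.png

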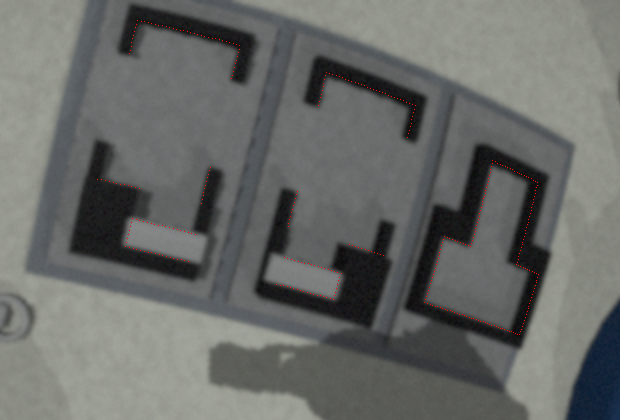

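```bash
python3 -m creep '[[-1,0,0,-0.4,0],[-1,0,0,-0.4,0],[-1,0,0,-0.4,0],[-1,0,0,-0.4,0]]' 60
python3 to.py .5953,-.3204,.1,.141
```

```text
time_s: 5.35
tcp_pos: [0.5671, 0.1041, 0.0964]
orientation: [0.993, 0.12, -0.0, -0.0]
wrist_force: [0.7, -0.6, -4.4]
gripper_width: 0.0348
t 5.35 tcp [0.5671 0.1041 0.0964] yaw 0.2404 F [ 0.7 -0.6 -4.4] w 0.0348 q6 1.45
-> [-0.369  2.095 -0.018] turn 0.127
```

```bash
python3 -m creep '[[-1,-0.18,0.98,-0.1,0],[-1,-0.18,0.98,-0.1,0],[-1,-0.18,0.98,-0.1,0],[-1,-0.18,0.98,-0.1,0],[-1,-0.18,0.98,-0.1,0],[-1,-0.18,0.98,-0.1,0]]'
python3 -m creep '[[-1,-0.18,0.98,0,0.127],[-1,-0.18,0.98,0,0.127],[-1,-0.18,0.98,0,0.127],[-1,-0.18,0.98,0,0.127],[-1,-0.18,0.98,0,0.127],[-1,-0.18,0.98,0,0.127]]'
python3 to.py .5953,-.3204,.1,.141
python3 - <<'E'
from workcell import cams
import cv2
cv2.imwrite("pics/w4.png",cams.camera("wrist")[:,:,::-1])
E
```

```text
time_s: 5.95
tcp_pos: [0.5775, -0.0958, 0.1137]
orientation: [0.993, 0.118, -0.003, -0.001]
wrist_force: [1.3, 0.8, -4.5]
gripper_width: 0.0347
time_s: 6.55
tcp_pos: [0.5901, -0.2929, 0.1142]
orientation: [0.998, 0.07, -0.002, -0.002]
wrist_force: [0.7, 0.5, -5.2]
gripper_width: 0.0345
t 6.55 tcp [ 0.5901 -0.2929  0.1142] yaw 0.1401 F [ 0.7  0.5 -5.2] w 0.0345 q6 0.92
-> [0.007 0.14  0.07 ] turn -0.001
```

View pics/w4.png

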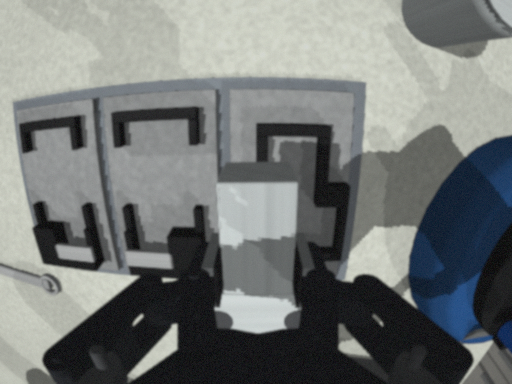

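```bash
cat > f4.py <<'E'
from h import *; from workcell import cams,arm
import sys
s=arm.observe();m=cams.camera_model("wrist");p=np.array(s['tcp_pos'])
Rt=Ro.from_quat(s['orientation']).as_matrix();yaw=np.arctan2(Rt[1,0],Rt[0,0])
im=cv2.imread("pics/%s.png"%sys.argv[1]);d=edges(im,15,40)
def go(P,p0,mask,z=0,cap=5):
    P=P+[0,0,z]
    def f(p):
        u=proj(world(p,P),m,True).astype(np.float32)
        return mask(u)*np.minimum(cv2.remap(d,u[:,0].reshape(-1,1),u[:,1].reshape(-1,1),cv2.INTER_LINEAR).ravel(),cap)
    b=None
    for dx in(-.003,0,.003):
     for dy in(-.003,0,.003):
      for da in (-.02,0,.02):
       r=least_squares(f,np.array(p0)+[dx,dy,da],loss='soft_l1',f_scale=.7,x_scale=[.005,.005,.05],diff_step=1e-3)
       if b is None or r.cost<b.cost:b=r
    return b.x,b.cost
I=cv2.resize(im,None,fx=2,fy=2)
tr,c=go(samp(M['tray']),(.5563,-.0935,.141),lambda u:~((u[:,0]>155)&(u[:,0]<345)&(u[:,1]>160))*(u[:,1]<275)*(u[:,0]>5));print('tray',np.round(tr,4),c)
z=p[2]-.0192
# stem end top edge & sides visible above fingers
top=samp([((-10,-18,40),(50,-18,40)),((50,-18,40),(50,18,40)),((50,18,40),(-10,18,40)),((50,-18,0),(50,18,0))])
g0=p[:2]-.0067*Rt[:2,0]
bl,c=go(top,(g0[0],g0[1],yaw),lambda u:(u[:,1]<245),z);print('block',np.round(bl,4),c,'in tool',np.round(Rt[:2,:2].T@(bl[:2]-p[:2]),4),bl[2]-yaw)
draw(I,'tray',tr,m,True)
for u in proj(world(bl,top+[0,0,z]),m,True): cv2.circle(I,(int(u[0]*2+.5),int(u[1]*2+.5)),0,(0,255,0),-1)
cv2.imwrite("pics/f4.png",I[120:620,0:760])
c,s_=np.cos(tr[2]),np.sin(tr[2]);print("T seat",tr[0]+.23*s_,tr[1]-.23*c)
E
python3 f4.py w4
```

```text
tray [ 0.5569 -0.0922  0.1402] 40.297734528779976
block [ 0.1001 -0.7363  0.1415] 0.0 in tool [-0.5481  0.3708] 0.0
T seat 0.5890087164847193 -0.3199699799579087
```

View pics/f4.png

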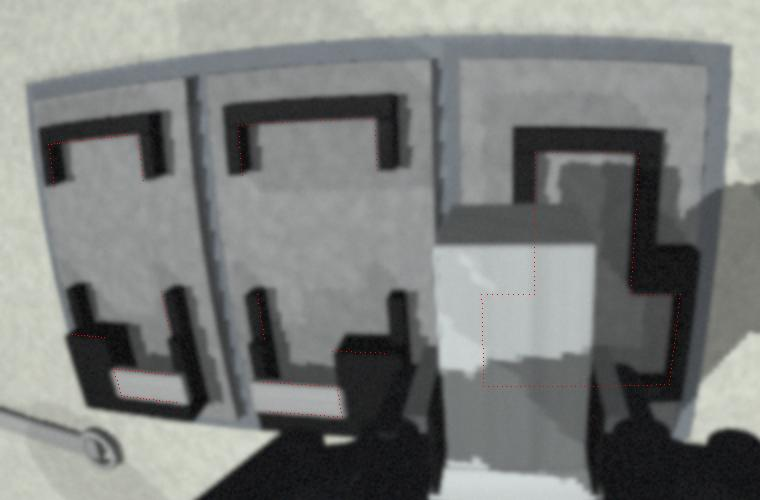

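```bash
sed -i 's/return mask(u)\*np.minimum(\(.*\),cap)$/k=mask(u); return np.where(k>0,np.minimum(\1,cap),cap*.3)/' f4.py; sed -i 's/lambda u:(u\[:,1\]<245),z/lambda u:(u[:,1]<300),z/' f4.py; python3 f4.py w4
```

```text
tray [ 0.5569 -0.0922  0.1403] 161.93039376616477
block [ 0.5837 -0.2925  0.1599] 18.653978581428525 in tool [-0.0068 -0.0004] 0.01837436659452238
T seat 0.5890526497787097 -0.3199682256260658
```

View pics/f4.png

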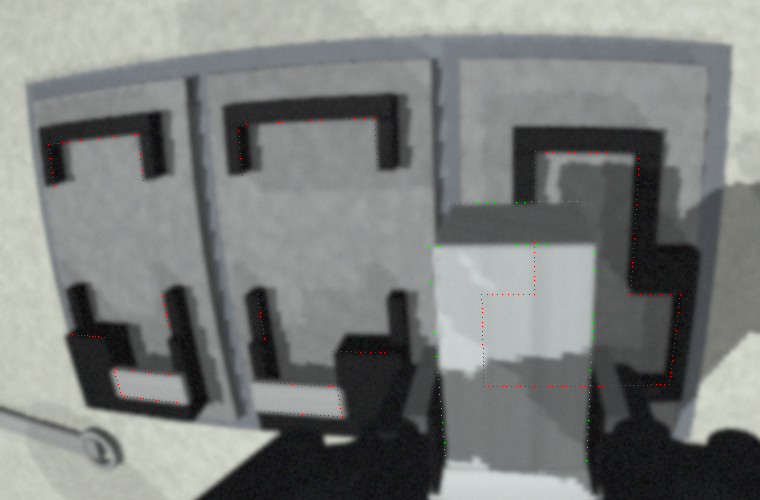

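```bash
python3 to.py .5956,-.3198,.06,.133; python3 -m creep '[[-1,0.01,0.137,0.2,0.009],[-1,0.01,0.137,0.2,0.009],[-1,0.01,0.137,0.2,0.009],[-1,0.01,0.137,0.2,0.009],[-1,0.01,0.137,0.2,0.009]]'; python3 to.py .5956,-.3198,.0312,.133
```

```text
t 6.6 tcp [ 0.5904 -0.2919  0.1149] yaw 0.1415 F [-0.1  0.2 -4.8] w 0.0347 q6 0.92
-> [0.007 0.142 0.274] turn 0.011
time_s: 7.1
tcp_pos: [0.5976, -0.3197, 0.0794]
orientation: [0.998, 0.067, 0.001, 0.001]
wrist_force: [0.5, 0.2, -4.6]
gripper_width: 0.0347
t 7.1 tcp [ 0.5976 -0.3197  0.0794] yaw 0.1351 F [ 0.5  0.2 -4.6] w 0.0347 q6 0.89
-> [-0.01  -0.001  0.241] turn 0.003
```

```bash
python3 -m creep '[[-1,-0.006,0,0.06,0],[-1,-0.006,0,0.12,0],[-1,-0.006,0,0.16,0],[-1,-0.006,0,0.19,0],[-1,-0.006,0,0.21,0],[-1,-0.006,0,0.22,0],[-1,-0.006,0,0.225,0]]'; python3 to.py .5956,-.3198,.0312,.133
python3 - <<'E'
from workcell import cams
import cv2
cv2.imwrite("pics/w5.png",cv2.resize(cams.camera("wrist")[80:280,100:400,::-1],None,fx=2.5,fy=2.5))
E
```

```text
time_s: 7.8
tcp_pos: [0.5954, -0.321, 0.0322]
orientation: [0.998, 0.067, 0.0, 0.0]
wrist_force: [1.0, -0.8, -3.6]
gripper_width: 0.0349
t 7.8 tcp [ 0.5954 -0.321   0.0322] yaw 0.1333 F [ 1.  -0.8 -3.6] w 0.0349 q6 0.89
-> [ 0.002 -0.006  0.005] turn 0.0
```

View pics/w5.png

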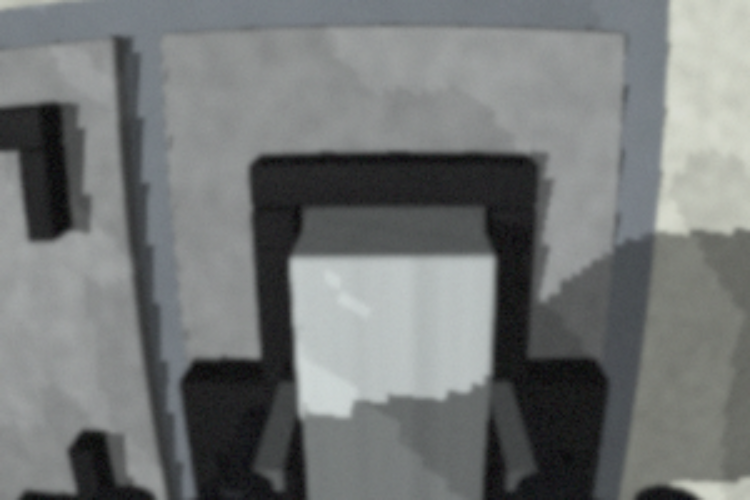

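```bash
python3 -m creep '[[-1,0,0,0.01,0],[-1,0,0,0.01,0],[0.3,0,0,0.01,0],[0.3,0,0,0.01,0],[0.3,0,0,0.01,0],[0.3,0,0,0.01,0],[0.3,0,0,0.01,0]]'; python3 to.py;  python3 -m creep '[[0.3,0,0,-0.6,0],[0.3,0,0,-0.6,0],[0.3,0,0,-0.6,0],[0.3,0,0,-0.6,0]]'; python3 to.py .516,.244,.14,.129
python3 - <<'E'
from workcell import cams
import cv2
cv2.imwrite("pics/w6.png",cams.camera("wrist")[:,:,::-1])
E
```

```text
time_s: 8.55
tcp_pos: [0.5954, -0.3209, 0.0305]
orientation: [0.998, 0.067, 0.0, 0.0]
wrist_force: [-0.1, -0.2, -0.2]
gripper_width: 0.0556
t 8.55 tcp [ 0.5954 -0.3209  0.0305] yaw 0.1334 F [-0.1 -0.2 -0.2] w 0.0556 q6 0.89
time_s: 8.95
tcp_pos: [0.5971, -0.322, 0.1566]
orientation: [0.998, 0.067, 0.004, 0.003]
wrist_force: [-0.3, -0.1, 0.0]
gripper_width: 0.0557
t 8.95 tcp [ 0.5971 -0.322   0.1566] yaw 0.1334 F [-0.3 -0.1  0. ] w 0.0557 q6 0.89
-> [-0.026 -2.859  0.066] turn 0.006
```

View pics/w6.png

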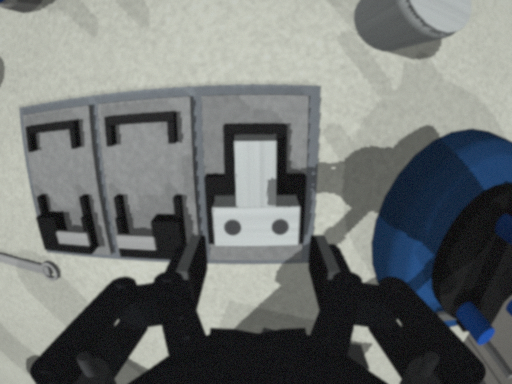

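```bash
python3 -m creep '[[0.3,0,-0.95,0,0],[0.3,0,-0.95,0,0],[0.3,0,-0.95,0,0],[0.3,0,-0.95,0,0],[0.3,0,-0.95,0,0]]'
python3 -m creep '[[0.3,0,-0.95,0,0],[0.3,0,-0.95,0,0],[0.3,0,-0.95,0,0],[0.3,0,-0.95,0,0],[0.3,0,-0.95,0,0]]'
python3 to.py .5243,.2366,.1,.128
```

```text
time_s: 9.5
tcp_pos: [0.5689, -0.1277, 0.1481]
orientation: [0.998, 0.069, -0.002, -0.002]
wrist_force: [-0.4, 0.2, 0.1]
gripper_width: 0.0557
time_s: 10.0
tcp_pos: [0.5435, 0.0596, 0.1483]
orientation: [0.998, 0.069, -0.002, -0.001]
wrist_force: [0.2, -0.7, -0.5]
gripper_width: 0.0553
t 10.0 tcp [0.5435 0.0596 0.1483] yaw 0.1386 F [ 0.2 -0.7 -0.5] w 0.0553 q6 1.48
-> [ 0.028 -0.889  0.243] turn 0.013
```

```bash
python3 -m creep '[[0.3,0.028,-0.88,0.1,0.013],[0.3,0.028,-0.88,0.1,0.013],[0.3,0.028,-0.88,0.1,0.013],[0.3,0.028,-0.88,0.1,0.013],[0.3,0.028,-0.88,0.1,0.013],[0.3,0.028,-0.88,0.1,0.013]]'
python3 to.py .5243,.2366,.005,.128
python3 - <<'E'
from workcell import cams
import cv2
cv2.imwrite("pics/w7.png",cams.camera("wrist")[:,:,::-1])
from h import *
im=cv2.imread("pics/w7.png");m=cams.camera_model("wrist");d=edges(im,15,40)
I=cv2.resize(im,None,fx=2,fy=2)
r,c=fit('sleeve',(.5724,.2549,.128),[(d,m,True)]);print(r,c);draw(I,'sleeve',r,m,True)
P=samp(M['tongue'])
def f(p):
    u=proj(world(p,P),m,True).astype(np.float32);return np.minimum(cv2.remap(d,u[:,0].reshape(-1,1),u[:,1].reshape(-1,1),cv2.INTER_LINEAR).ravel(),5)
b=min((least_squares(f,r+[dx,dy,da],loss='soft_l1',f_scale=.7,x_scale=[.005,.005,.05],diff_step=1e-3) for dx in(-.003,0,.003) for dy in(-.003,0,.003) for da in(-.02,.02)),key=lambda t:t.cost)
print(b.x,b.cost/len(P));draw(I,'tongue',b.x,m,True,(0,255,0))
cv2.imwrite("pics/f7.png",I[100:620,120:860])
E
```

```text
time_s: 10.6
tcp_pos: [0.5268, 0.23, 0.1285]
orientation: [0.998, 0.062, -0.001, 0.001]
wrist_force: [0.6, -0.2, -0.4]
gripper_width: 0.0554
t 10.6 tcp [0.5268 0.23   0.1285] yaw 0.1236 F [ 0.6 -0.2 -0.4] w 0.0554 q6 1.8
-> [-0.007 -0.035  0.618] turn -0.006
[0.57295202 0.25446304 0.13051589] 0.1668148139119148
[0.5702245  0.25649666 0.15936002] 0.19085300313389816
```

View pics/f7.png

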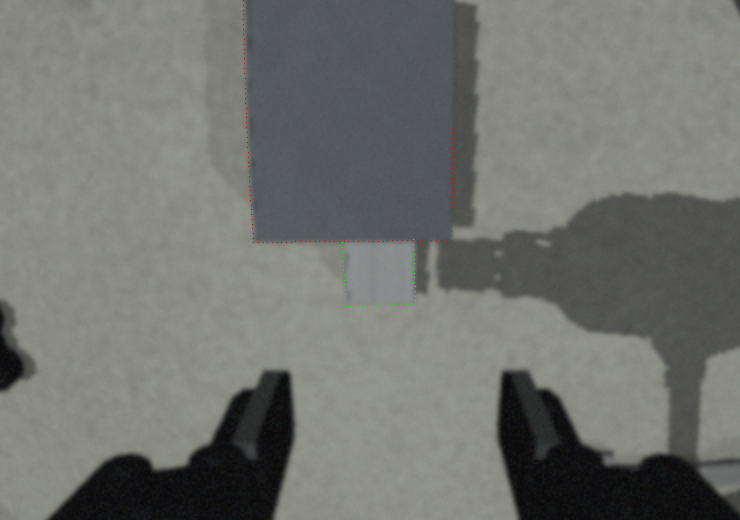

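```bash
python3 to.py .5228,.2365,.002,.14; python3 -m creep '[[0.1,-0.016,-0.035,0.3,-0.02],[0.1,-0.016,-0.035,0.45,-0.02],[0.1,-0.016,-0.035,0.55,-0.02],[0.1,-0.016,-0.035,0.61,-0.02],[0.1,-0.016,-0.035,0.625,-0.02],[0.1,-0.016,-0.035,0.633,-0.02],[0.1,-0.016,-0.035,0.633,-0.02]]' 100; python3 to.py .5228,.2365,.002,.14
python3 - <<'E'
from workcell import cams
import cv2
cv2.imwrite("pics/s8.png",cv2.resize(cams.camera("side")[200:320,100:260,::-1],None,fx=4.5,fy=4.5))
cv2.imwrite("pics/w8.png",cams.camera("wrist")[:,:,::-1])
E
```

```text
t 10.65 tcp [0.5271 0.2295 0.1291] yaw 0.1224 F [ 0.8 -0.4 -0.2] w 0.0554 q6 1.8
-> [-0.016 -0.038  0.635] turn -0.022
time_s: 11.35
tcp_pos: [0.524, 0.2374, 0.0054]
orientation: [0.998, 0.069, 0.001, -0.0]
wrist_force: [0.8, 0.9, 0.0]
gripper_width: 0.0471
t 11.35 tcp [0.524  0.2374 0.0054] yaw 0.1383 F [0.8 0.9 0. ] w 0.0471 q6 1.8
-> [-0.007  0.004  0.017] turn -0.002
```

View pics/s8.png

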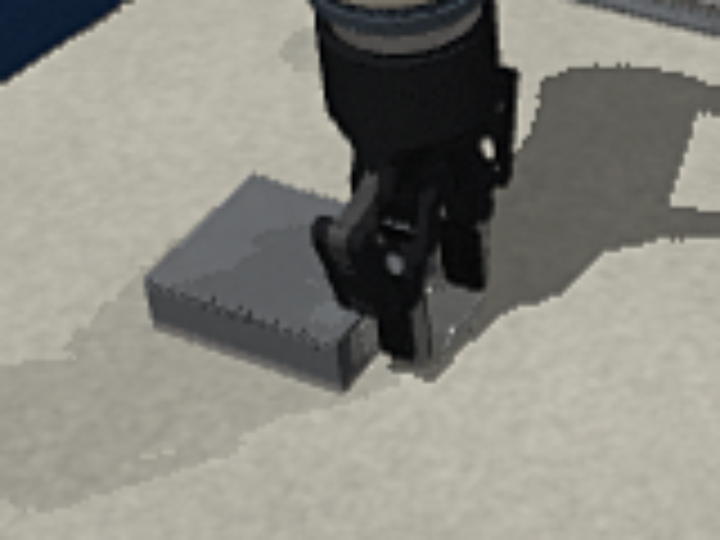

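View pics/w8.png

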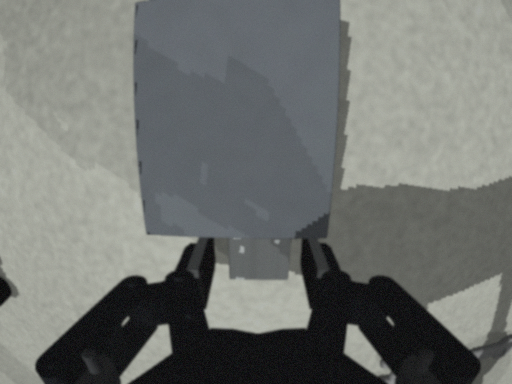

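```bash
python3 -m creep '[[0.1,-0.006,0,0.017,0],[0.1,-0.006,0,0.017,0],[-1,-0.006,0,0.017,0],[-1,-0.006,0,0.017,0],[-1,-0.006,0,0.017,0],[-1,-0.006,0,0.017,0],[-1,-0.006,0,0.017,0],[-1,-0.006,0,0.017,0]]' 110; python3 to.py
python3 - <<'E'
from workcell import cams
import cv2
cv2.imwrite("pics/s9.png",cv2.resize(cams.camera("side")[200:320,100:260,::-1],None,fx=4.5,fy=4.5))
E
```

```text
time_s: 12.25
tcp_pos: [0.5217, 0.2373, 0.0009]
orientation: [0.998, 0.069, 0.0, -0.0]
wrist_force: [-3.3, -0.6, 5.6]
gripper_width: 0.029
t 12.25 tcp [0.5217 0.2373 0.0009] yaw 0.139 F [-3.3 -0.6  5.6] w 0.029 q6 1.8
```

View pics/s9.png

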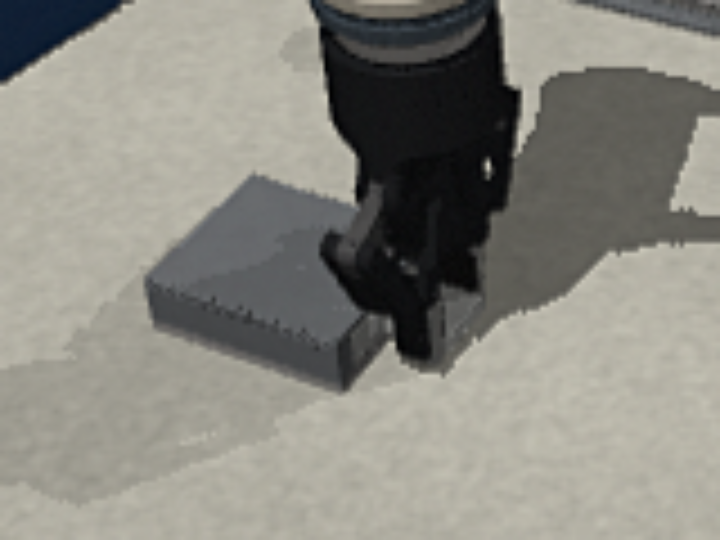

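```bash
python3 -m creep '[[-1,-0.05,0,-0.005,0],[-1,-0.15,-0.001,-0.005,0],[-1,-0.27,-0.002,-0.005,0],[-1,-0.39,-0.003,-0.005,0],[-1,-0.5,-0.004,-0.005,0],[-1,-0.6,-0.005,-0.005,0],[-1,-0.6,-0.005,-0.005,0],[-1,-0.6,-0.005,-0.005,0]]' 110; python3 to.py
python3 - <<'E'
from workcell import cams
import cv2
cv2.imwrite("pics/s10.png",cv2.resize(cams.camera("side")[200:350,130:330,::-1],None,fx=3.8,fy=3.8))
cv2.imwrite("pics/w10.png",cams.camera("wrist")[:,:,::-1])
E
```

```text
time_s: 13.1
tcp_pos: [0.4023, 0.2216, 0.0007]
orientation: [0.998, 0.07, -0.0, 0.0]
wrist_force: [0.4, -0.0, -3.2]
gripper_width: 0.029
t 13.1 tcp [0.4023 0.2216 0.0007] yaw 0.1394 F [ 0.4 -0.  -3.2] w 0.029 q6 1.86
```

View pics/s10.png

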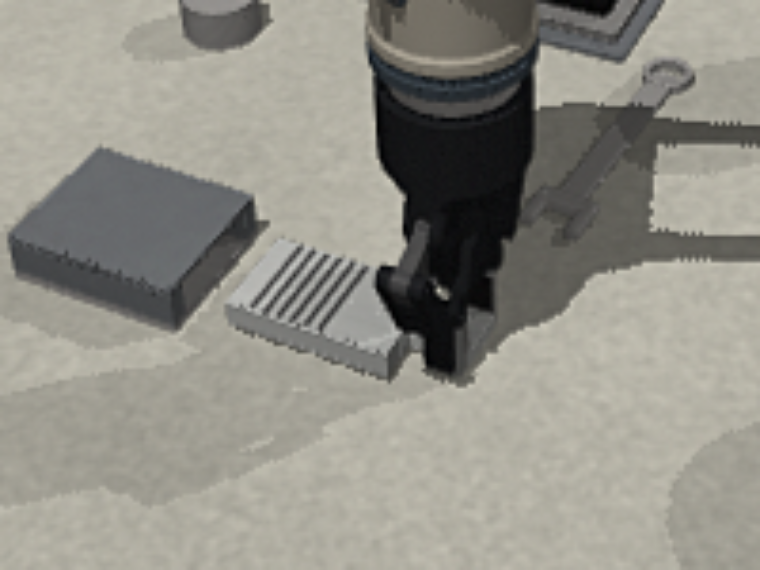

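View pics/w10.png

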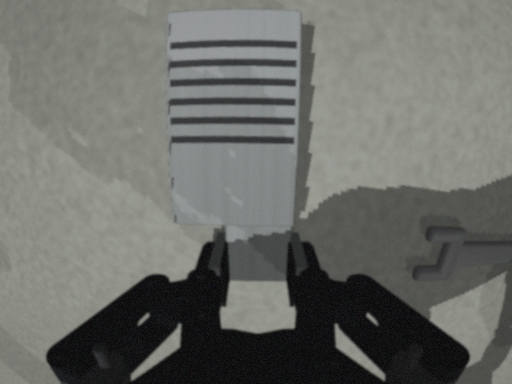

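```bash
python3 -m creep '[[0.2,0,0,0,0],[0.2,0,0,0,0],[0.2,0,0,0,0],[0.2,0,0,0,0],[0.2,0,0,-0.25,0],[0.2,0,0,-0.5,0],[0.2,0,0,-0.5,0],[0.2,0,0,-0.5,0]]'; python3 to.py
cat > f11.py <<'E'
import sys
from workcell import cams,arm
from h import *
n=sys.argv[1];g=list(map(float,sys.argv[2:5]));z=float(sys.argv[5]) if len(sys.argv)>5 else 0
cv2.imwrite(f"pics/{n}.png",cams.camera("wrist")[:,:,::-1])
im=cv2.imread(f"pics/{n}.png");m=cams.camera_model("wrist");d=edges(im,15,40)
M['plate']=poly([(-30,-28),(65,-28),(65,28),(-30,28)],16)+M['tongue'][:1]
M['tongue']=None;M['plate']=poly([(-30,-28),(65,-28),(65,28),(-30,28)],16)+[((-65,-28,10),(-65,4,10)),((-65,-28,10),(-32,-28,10)),((-65,4,10),(-32,4,10))]
P=samp(M['plate'])+[0,0,z]
def f(p):
    u=proj(world(p,P),m,True).astype(np.float32);return np.minimum(cv2.remap(d,u[:,0].reshape(-1,1),u[:,1].reshape(-1,1),cv2.INTER_LINEAR).ravel(),6)
b=min((least_squares(f,np.array(g)+[dx,dy,da],loss='soft_l1',f_scale=.7,x_scale=[.005,.005,.05],diff_step=1e-3) for dx in(-.006,0,.006) for dy in(-.006,0,.006) for da in(-.04,0,.04)),key=lambda t:t.cost)
print(np.round(b.x,4),b.cost/len(P))
I=cv2.resize(im,None,fx=2,fy=2)
for u in proj(world(b.x,P),m,True): cv2.circle(I,(int(u[0]*2+.5),int(u[1]*2+.5)),0,(0,0,255),-1)
cv2.imwrite(f"pics/{n}f.png",I[0:600,130:930])
E
python3 f11.py w11 .450 .238 .139
```

```text
time_s: 14.0
tcp_pos: [0.4038, 0.2222, 0.1033]
orientation: [0.998, 0.069, 0.002, -0.001]
wrist_force: [0.5, -0.6, -0.6]
gripper_width: 0.0511
t 14.0 tcp [0.4038 0.2222 0.1033] yaw 0.1389 F [ 0.5 -0.6 -0.6] w 0.0511 q6 1.86
[0.4508 0.2397 0.1088] 0.5928315172893831
```

View pics/w11f.png

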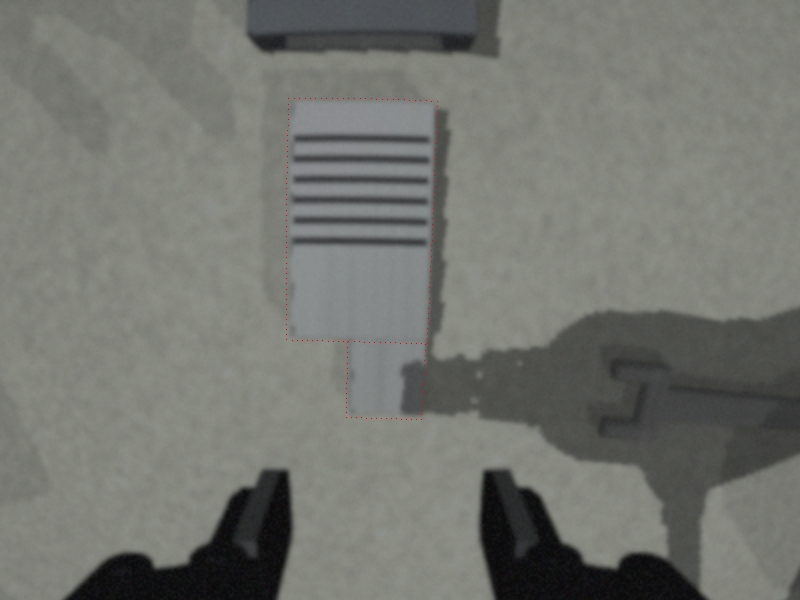

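```bash
python3 to.py .4558,.2403,.02,.118 .4558,.2403,.003,.118
```

```text
t 14.05 tcp [0.4029 0.2217 0.1014] yaw 0.1389 F [ 0.8  0.3 -0.9] w 0.0515 q6 1.86
-> [ 0.274 -0.055  0.407] turn 0.027
-> [ 0.274 -0.055  0.492] turn 0.027
```

```bash
python3 -m creep '[[1,0.274,-0.055,0,0.027],[1,0.274,-0.055,0,0.027],[1,0.274,-0.055,0,0.027],[1,0.274,-0.055,0.15,0.027],[1,0.274,-0.055,0.3,0.027],[1,0.274,-0.055,0.42,0.027],[1,0.274,-0.055,0.48,0.027],[1,0.274,-0.055,0.48,0.027]]' 40; python3 to.py .4558,.2403,.003,.118
```

```text
time_s: 14.85
tcp_pos: [0.4537, 0.2395, 0.0035]
orientation: [0.998, 0.059, -0.002, 0.001]
wrist_force: [-0.4, -0.5, 0.1]
gripper_width: 0.0854
t 14.85 tcp [0.4537 0.2395 0.0035] yaw 0.1179 F [-0.4 -0.5  0.1] w 0.0854 q6 1.87
-> [ 0.011 -0.003  0.003] turn -0.0
```

```bash
python3 -m creep '[[-1,0.006,0,0,0],[-1,0.006,0,0,0],[-1,0.006,0,0,0],[-1,0.006,0,0,0],[-1,0.006,0,0,0],[-1,0.006,0,0,0],[-1,0.006,0,0,0]]' 40; python3 to.py; python3 -m creep '[[-1,0,0,-0.1,0],[-1,0,0,-0.3,0],[-1,0,0,-0.5,0],[-1,0,0,-0.5,0],[-1,0,0,-0.5,0]]'; python3 to.py
python3 f11.py w12 .450 .239 .118 0.1
python3 - <<'E'
from workcell import cams
import cv2
cv2.imwrite("pics/s12.png",cv2.resize(cams.camera("side")[150:350,130:330,::-1],None,fx=3,fy=3))
E
```

```text
time_s: 15.55
tcp_pos: [0.4579, 0.2407, 0.0077]
orientation: [0.998, 0.059, 0.002, -0.0]
wrist_force: [-1.3, -1.2, 6.4]
gripper_width: 0.0543
t 15.55 tcp [0.4579 0.2407 0.0077] yaw 0.1177 F [-1.3 -1.2  6.4] w 0.0543 q6 1.87
time_s: 16.05
tcp_pos: [0.4572, 0.2406, 0.1064]
orientation: [0.998, 0.059, 0.001, -0.0]
wrist_force: [0.1, 0.6, -4.3]
gripper_width: 0.0541
t 16.05 tcp [0.4572 0.2406 0.1064] yaw 0.1177 F [ 0.1  0.6 -4.3] w 0.0541 q6 1.87
[0.4516 0.2412 0.116 ] 0.7077165033058685
```

View pics/w12f.png

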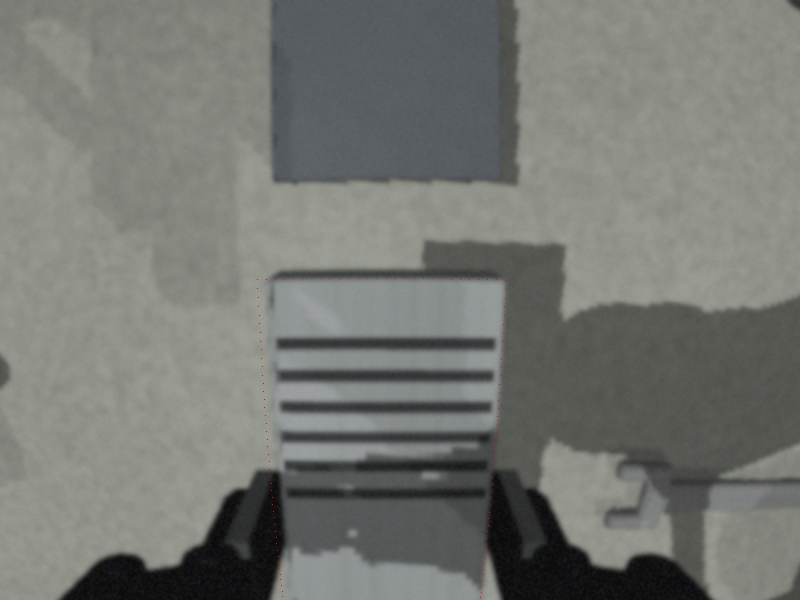

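View pics/s12.png

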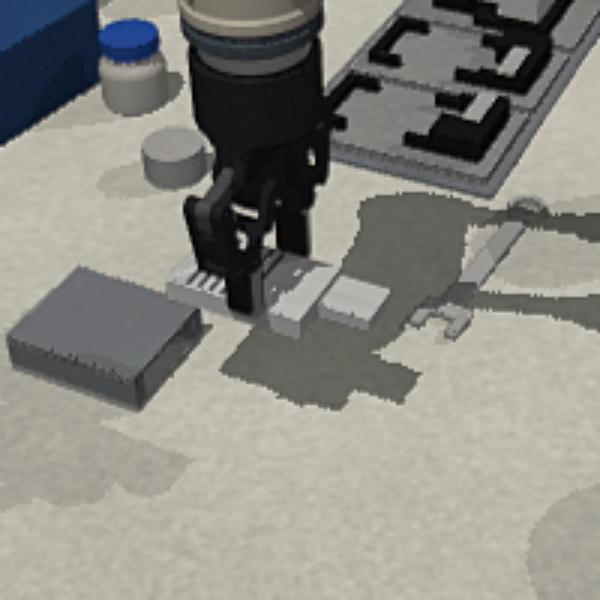

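```bash
cat > f13.py <<'E'
import sys
from workcell import cams,arm
from h import *
tag=sys.argv[1]; off=[float(v) for v in sys.argv[2:4]] if len(sys.argv)>2 else [-.0057,-.0077]
s=arm.observe();p=np.array(s['tcp_pos']);Rt=Ro.from_quat(s['orientation']).as_matrix();yaw=np.arctan2(Rt[1,0],Rt[0,0])
L=poly([(-30,-28),(65,-28),(65,28),(-30,28)],16)+[((-65,-28,10),(-65,4,10)),((-65,-28,10),(-32,-28,10)),((-65,4,10),(-32,4,10))]
P=samp(L)
for gx in (13,22,31,40,49,57): pass
V={}
for n in("scene","side","wrist"):
    im=cams.camera(n)[:,:,::-1].copy();V[n]=(edges(im,20,50),cams.camera_model(n),n=="wrist",im)
c,sn=np.cos(yaw),np.sin(yaw)
def W(q):  # q: along tool x, world-left y, z of underside rel tcp, yaw rel, pitch (+ = rear up)
    x,y,z,a,t=q
    X=P.copy();X=X@Ro.from_euler('y',-t).as_matrix().T
    X=X@Ro.from_euler('z',a).as_matrix().T+[x,y,z]
    return X@Ro.from_euler('z',yaw).as_matrix().T+p
def f(q,vs):
    r=[]
    for n in vs:
        d,m,fi,_=V[n];u=proj(W(q),m,fi).astype(np.float32)
        v=np.minimum(cv2.remap(d,u[:,0].reshape(-1,1),u[:,1].reshape(-1,1),cv2.INTER_LINEAR,borderValue=4).ravel(),4)
        if fi: v=np.where(u[:,1]>230,1.5,v)
        r.append(v)
    return np.concatenate(r)
for vs in(["wrist"],["side","wrist"],["scene","side","wrist"]):
    b=min((least_squares(f,[off[0]+dx,0,off[1]+dz,0,t],args=(vs,),loss='soft_l1',f_scale=.7,x_scale=[.005,.005,.005,.05,.05],diff_step=1e-3) for dx in(-.004,0,.004) for dz in(-.006,0,.006) for t in(-.12,-.06,0,.06,.12)),key=lambda t:t.cost)
    print(vs,np.round(b.x,4),round(b.cost/len(b.fun),3))
o=[]
for n,(x0,y0) in(("side",(130,150)),("wrist",(130,60)),("scene",(250,80))):
    d,m,fi,im=V[n];k=2.6;I=cv2.resize(im[y0:y0+210,x0:x0+150+100*(n=="wrist")],None,fx=k,fy=k)
    for u in proj(W(b.x),m,fi): cv2.circle(I,(int((u[0]-x0)*k),int((u[1]-y0)*k)),0,(0,0,255),-1)
    o.append(I)
cv2.imwrite(f"pics/{tag}.png",cv2.resize(np.hstack(o),(800,int(546*800/ (150*2.6*2+650)))))
cv2.imwrite(f"pics/{tag}b.png",np.hstack(o[:1]+o[2:]))
E
python3 f13.py p13
```

```text
['wrist'] [-0.0057  0.     -0.0132  0.0008  0.0072] 0.499
['side', 'wrist'] [-0.0066  0.0002 -0.0094 -0.0005 -0.0548] 0.419
['scene', 'side', 'wrist'] [-0.0055  0.0009 -0.0091 -0.0006 -0.0145] 0.424
```

View pics/p13.png

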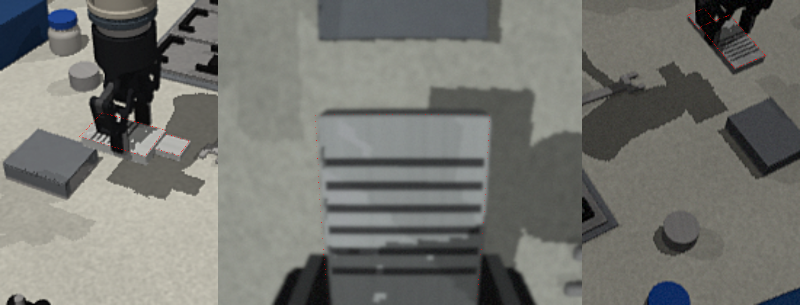

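View pics/p13b.png

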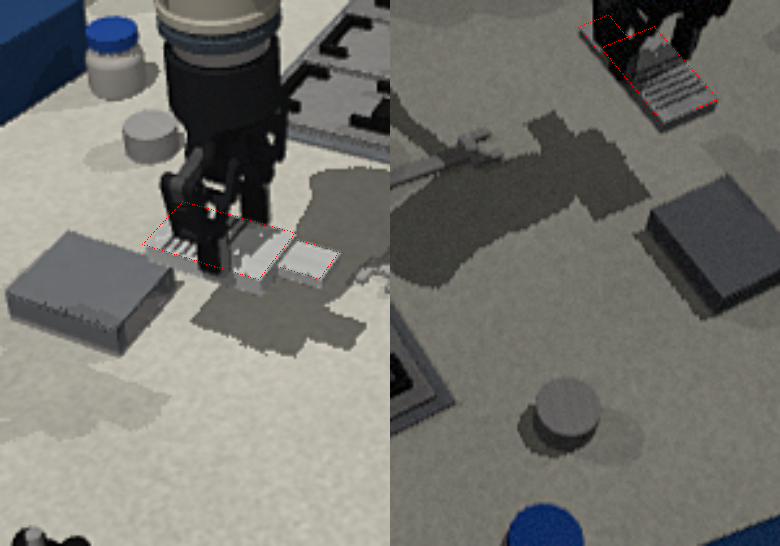

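```bash
python3 to.py .5841,-.0888,.09,.1405
```

```text
t 16.3 tcp [0.4557 0.2399 0.1032] yaw 0.1176 F [-0.5 -0.6 -3.3] w 0.0543 q6 1.87
-> [0.445 1.707 0.066] turn -0.029
```

```bash
python3 -m creep '[[-1,0.1,0.2,0,0],[-1,0.22,0.42,0,0],[-1,0.22,0.62,0,0],[-1,0.22,0.85,0,0],[-1,0.22,0.85,0,0],[-1,0.22,0.85,0,0]]'
python3 -m creep '[[-1,0.22,0.2,0,-0.029],[-1,0.22,0.42,0,-0.029],[-1,0.22,0.65,0,-0.029],[-1,0.22,0.85,0,-0.029],[-1,0.22,0.85,0,-0.029],[-1,0.22,0.85,0,-0.029],[-1,0.22,0.85,0,-0.029],[-1,0.22,0.85,0,-0.029]]'
python3 to.py .5841,-.0888,.05,.1405
python3 f13.py p14 -.0057 -.0085
cp pics/p14.png pics/p14x.png
python3 - <<'E'
from workcell import cams
import cv2
cv2.imwrite("pics/w14.png",cams.camera("wrist")[:,:,::-1])
E
```

```text
time_s: 16.9
tcp_pos: [0.5199, 0.0757, 0.1041]
orientation: [0.998, 0.057, -0.001, -0.0]
wrist_force: [0.1, -0.6, -3.8]
gripper_width: 0.0545
time_s: 17.7
tcp_pos: [0.584, -0.0851, 0.1052]
orientation: [0.997, 0.071, -0.0, -0.0]
wrist_force: [-0.2, -0.6, -3.9]
gripper_width: 0.0539
t 17.7 tcp [ 0.584  -0.0851  0.1052] yaw 0.1429 F [-0.2 -0.6 -3.9] w 0.0539 q6 1.23
-> [-0.002  0.018  0.276] turn 0.003
['wrist'] [-0.0052 -0.0003 -0.0094  0.0008  0.007 ] 0.442
['side', 'wrist'] [-0.0056 -0.0003 -0.0089  0.0007 -0.0076] 0.402
['scene', 'side', 'wrist'] [-0.0056 -0.0001 -0.0086  0.0004 -0.0058] 0.414
```

View pics/w14.png

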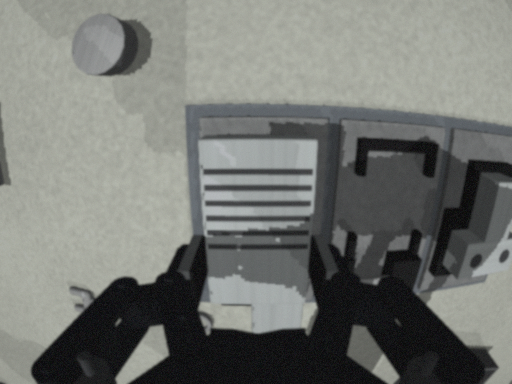

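View pics/p14b.png

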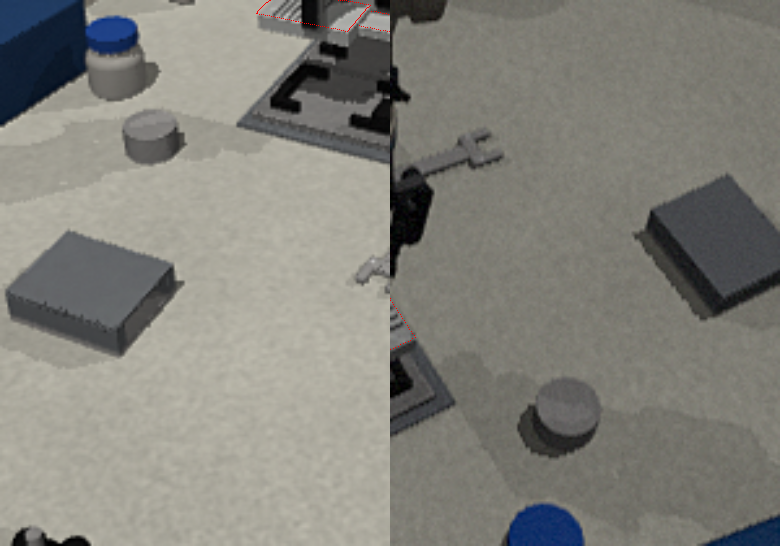

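```bash
python3 -m creep '[[-1,0,0.014,0.1,0.002],[-1,0,0.016,0.22,0.002],[-1,0,0.016,0.3,0.002],[-1,0,0.016,0.33,0.002],[-1,0,0.016,0.34,0.002],[-1,0,0.016,0.34,0.002]]'
python3 to.py .5841,-.0888,.036,.1405
python3 - <<'E'
from workcell import cams
import cv2
cv2.imwrite("pics/w15.png",cv2.resize(cams.camera("wrist")[80:330,120:400,::-1],None,fx=2.4,fy=2.4))
cv2.imwrite("pics/s15.png",cv2.resize(cams.camera("side")[110:260,200:360,::-1],None,fx=4,fy=4))
E
```

```text
time_s: 18.5
tcp_pos: [0.5848, -0.0902, 0.038]
orientation: [0.998, 0.069, 0.0, 0.0]
wrist_force: [-0.2, -0.3, -3.1]
gripper_width: 0.0539
t 18.5 tcp [ 0.5848 -0.0902  0.038 ] yaw 0.139 F [-0.2 -0.3 -3.1] w 0.0539 q6 1.22
-> [-0.003 -0.007  0.01 ] turn -0.002
```

View pics/w15.png

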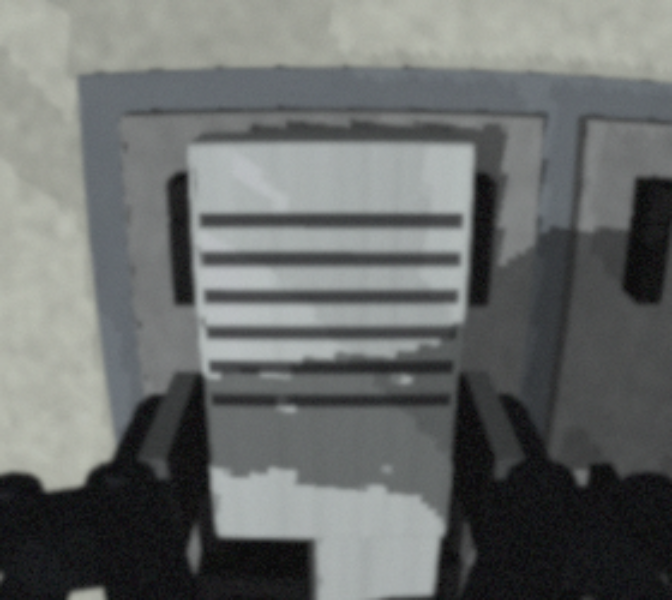

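View pics/s15.png

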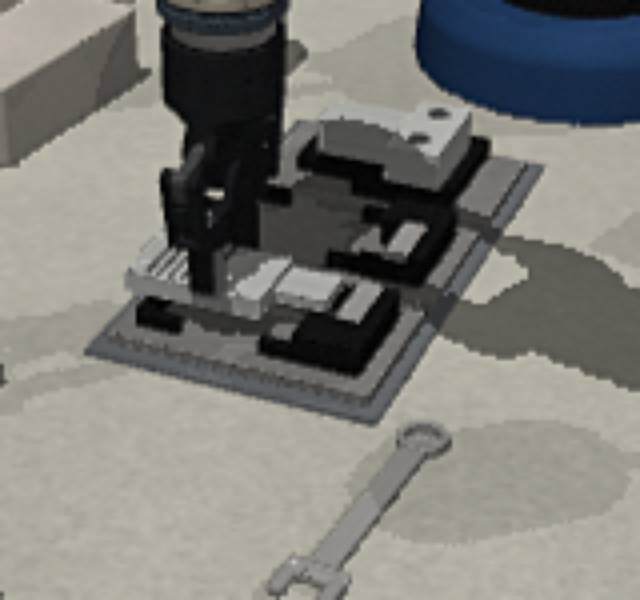

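```bash
python3 -m creep '[[-1,0,-0.004,0.02,0],[-1,0,-0.004,0.03,0],[-1,0,-0.004,0.04,0],[-1,0,-0.004,0.05,0],[-1,0,-0.004,0.058,0],[-1,0,-0.004,0.058,0]]' 30
python3 to.py .5841,-.0888,.0275,.1405
cat > snap.py <<'E'
import sys
from workcell import cams
import cv2
n=sys.argv[1]
cv2.imwrite(f"pics/w{n}.png",cv2.resize(cams.camera("wrist")[80:330,120:400,::-1],None,fx=2.4,fy=2.4))
cv2.imwrite(f"pics/s{n}.png",cv2.resize(cams.camera("side")[140:240,210:330,::-1],None,fx=6,fy=6,interpolation=cv2.INTER_CUBIC))
E
python3 snap.py 16
```

```text
time_s: 19.2
tcp_pos: [0.5839, -0.0896, 0.0274]
orientation: [0.998, 0.069, -0.0, 0.0]
wrist_force: [-9.0, 0.6, 8.3]
gripper_width: 0.0542
t 19.2 tcp [ 0.5839 -0.0896  0.0274] yaw 0.1388 F [-9.   0.6  8.3] w 0.0542 q6 1.22
-> [ 0.002 -0.004 -0.   ] turn -0.002
```

View pics/w16.png

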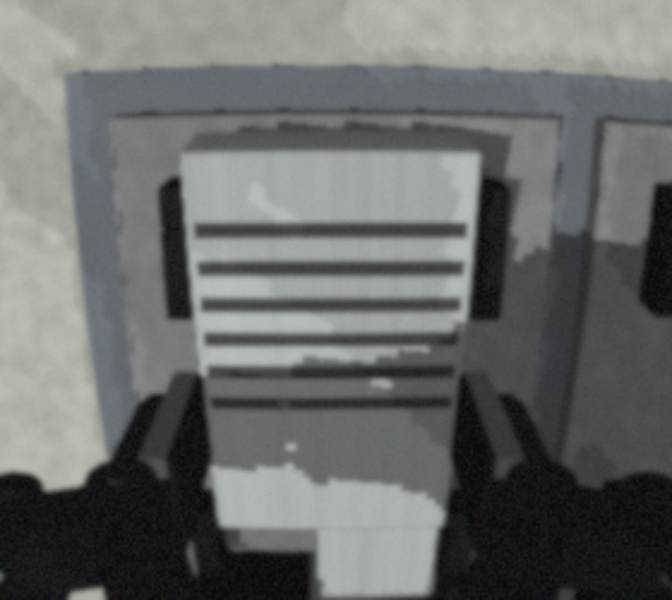

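View pics/s16.png

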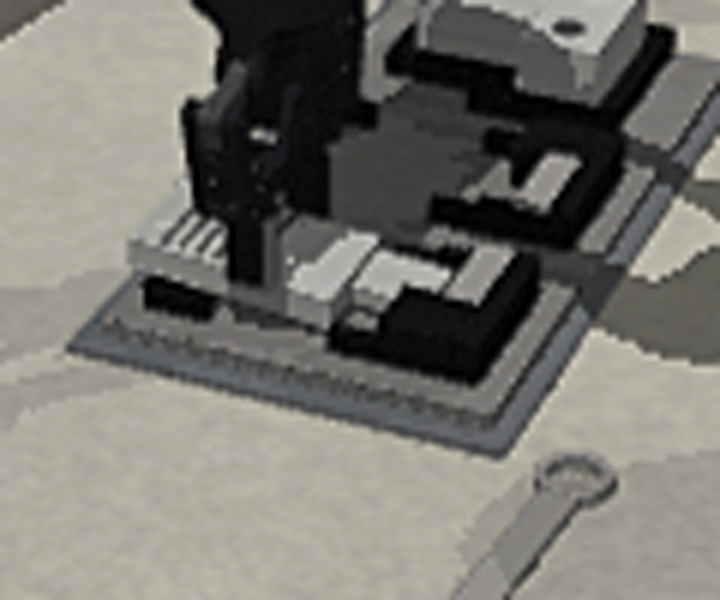

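```bash
python3 -m creep '[[-1,-0.015,-0.002,-0.003,0],[-1,-0.03,-0.002,-0.002,0],[-1,-0.045,-0.002,0,0],[-1,-0.06,-0.002,0,0],[-1,-0.06,-0.002,0,0]]' 30
python3 to.py .5619,-.0919,.0265,.1405
python3 snap.py 17
```

```text
time_s: 19.8
tcp_pos: [0.5726, -0.0908, 0.0265]
orientation: [0.998, 0.069, 0.001, 0.0]
wrist_force: [1.9, -0.9, 5.7]
gripper_width: 0.0541
t 19.8 tcp [ 0.5726 -0.0908  0.0265] yaw 0.1389 F [ 1.9 -0.9  5.7] w 0.0541 q6 1.22
-> [-0.054 -0.002 -0.   ] turn -0.002
```

View pics/s17.png

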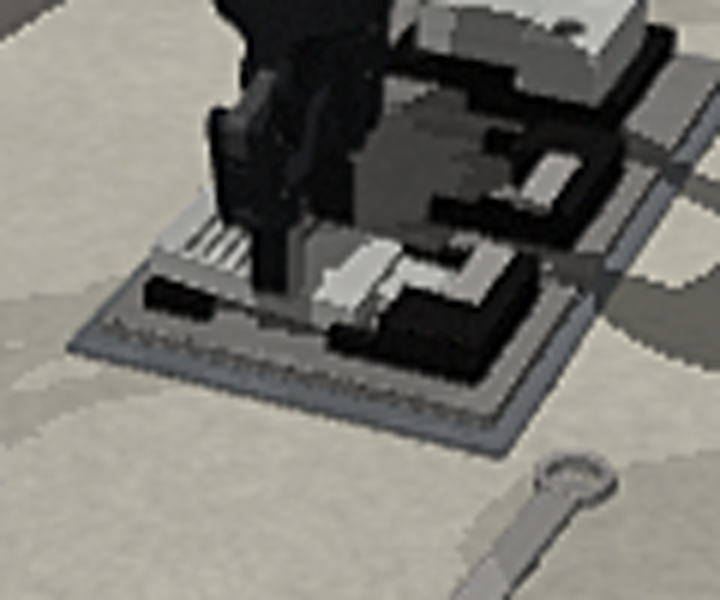

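View pics/w17.png

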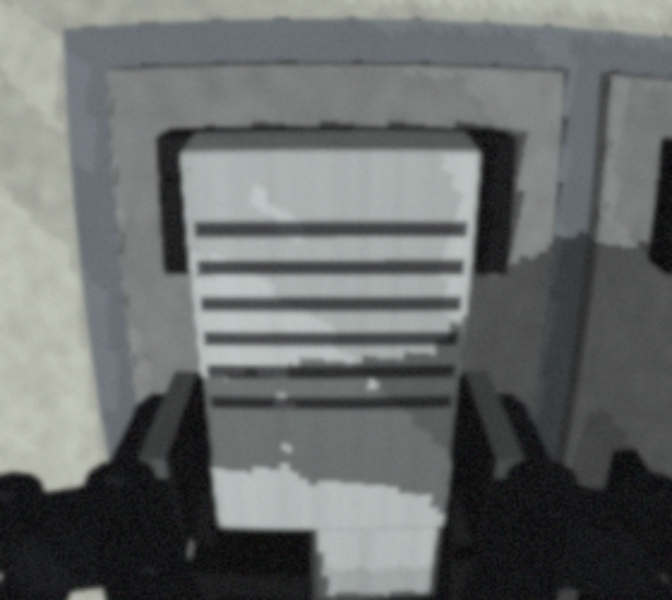

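```bash
python3 -m creep '[[-1,-0.015,-0.002,0,0],[-1,-0.03,-0.002,0,0],[-1,-0.045,-0.002,0,0],[-1,-0.058,-0.002,0,0],[-1,-0.06,-0.002,0,0]]' 30
python3 to.py .5619,-.0919,.0205,.1405
python3 snap.py 18
```

```text
time_s: 20.4
tcp_pos: [0.5599, -0.0918, 0.0245]
orientation: [0.998, 0.069, -0.0, -0.0]
wrist_force: [8.3, -0.2, -2.5]
gripper_width: 0.0542
t 20.4 tcp [ 0.5599 -0.0918  0.0245] yaw 0.139 F [ 8.3 -0.2 -2.5] w 0.0542 q6 1.21
-> [0.01  0.002 0.02 ] turn -0.002
```

View pics/w18.png

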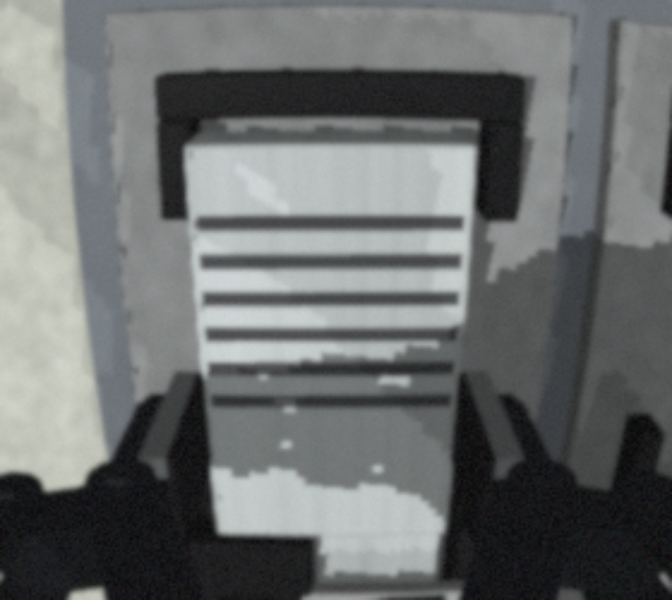

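```bash
python3 -m creep '[[-1,0.006,0,0,0],[-1,0.006,0,0.01,0],[-1,0.006,0,0.02,0],[-1,0.006,0,0.03,0],[-1,0.006,0,0.03,0]]' 30
python3 to.py .5619,-.0919,.0205,.1405
python3 snap.py 19
```

```text
time_s: 21.0
tcp_pos: [0.5604, -0.0916, 0.0196]
orientation: [0.998, 0.069, -0.001, -0.0]
wrist_force: [-3.6, 1.3, 3.6]
gripper_width: 0.0542
t 21.0 tcp [ 0.5604 -0.0916  0.0196] yaw 0.1389 F [-3.6  1.3  3.6] w 0.0542 q6 1.21
-> [ 0.007  0.003 -0.004] turn -0.002
```

View pics/w19.png

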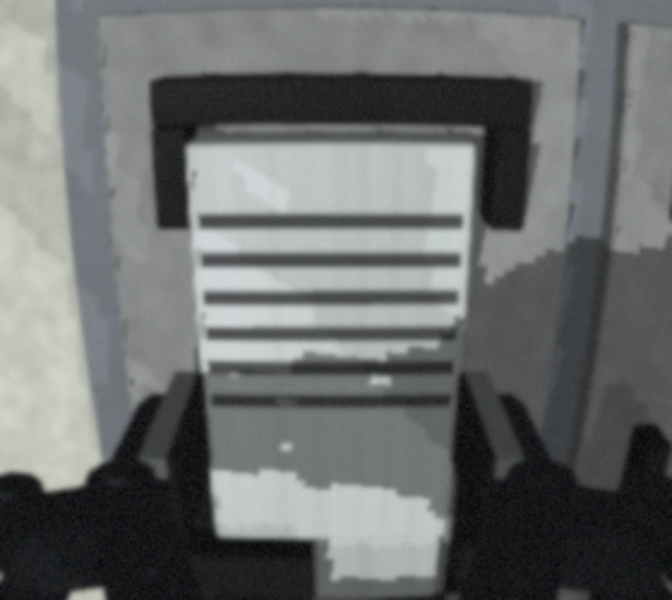

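View pics/s19.png

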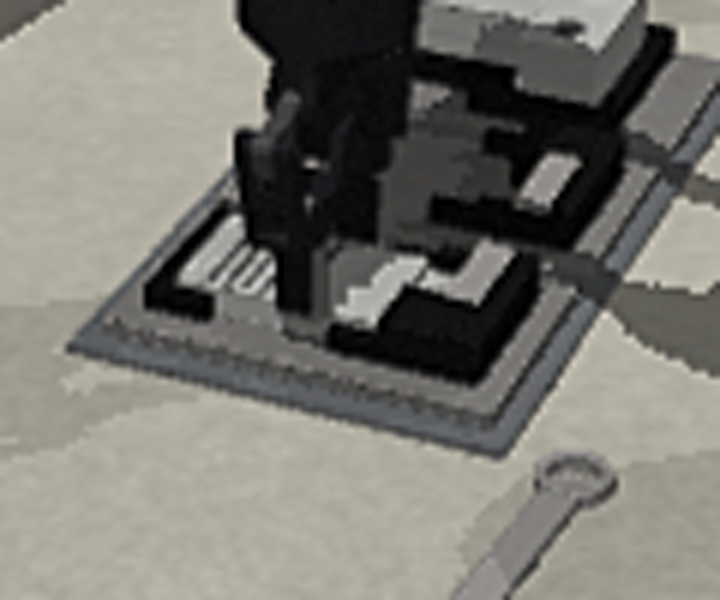

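```bash
python3 -m creep '[[1,0,0,0,0],[1,0,0,0,0],[1,0,0,0,0],[1,0,0,0,0],[1,0,0,-0.2,0],[1,0,0,-0.5,0],[1,0,0,-0.6,0],[1,0,0,-0.6,0]]' 30
python3 -m creep '[[1,-0.5,0,-0.1,0],[1,-0.5,0,-0.1,0],[1,-0.5,0,-0.1,0],[1,-0.5,0,-0.1,0]]'
python3 to.py
cat > f20.py <<'E'
from workcell import cams,arm
from h import *
m={};V={}
for n in("scene","side","wrist"):
    im=cams.camera(n)[:,:,::-1].copy();V[n]=(edges(im,20,50),cams.camera_model(n),n=="wrist",im);cv2.imwrite(f"pics/e_{n}.png",im)
T=np.array([.5567,-.0927,.1405]);c,s=np.cos(T[2]),np.sin(T[2])
B=samp([((*Tpoly[i],40),(*Tpoly[(i+1)%8],40)) for i in range(8)])+[0,0,.012]
gr=[]
PL=samp([((-30,-28,16),(65,-28,16)),((65,-28,16),(65,28,16)),((65,28,16),(-30,28,16)),((-30,28,16),(-30,-28,16))]+gr)
def run(P,p0,z0,vs):
    def f(q):
        r=[]
        for n in vs:
            d,m,fi,_=V[n];X=P@Ro.from_euler('y',-q[4]).as_matrix().T@Ro.from_euler('x',0).as_matrix()+[0,0,q[3]+z0]
            u=proj(world(q[:3],X),m,fi).astype(np.float32)
            r.append(np.minimum(cv2.remap(d,u[:,0].reshape(-1,1),u[:,1].reshape(-1,1),cv2.INTER_LINEAR,borderValue=5).ravel(),5))
        return np.concatenate(r+[[(q[3])*200,q[4]*10]])
    b=min((least_squares(f,[p0[0]+dx,p0[1]+dy,p0[2],dz,t],loss='soft_l1',f_scale=.7,x_scale=[.005,.005,.05,.005,.05],diff_step=1e-3) for dx in(-.003,.003) for dy in(-.003,.003) for dz in(0,.006) for t in(-.05,0,.05)),key=lambda t:t.cost)
    return b.x,b.cost
for vs in(["scene","side","wrist"],["wrist"],["scene","side"]):
    r,k=run(PL,T,.012,vs);d=r[:2]-T[:2];print('plate',vs,np.round([c*d[0]+s*d[1],-s*d[0]+c*d[1],r[2]-T[2],r[3],r[4]],4),k)
    TS=np.array([T[0]+.23*s,T[1]-.23*c,T[2]])
    r,k=run(B-[0,0,.012],TS,.012,vs);d=r[:2]-TS[:2];print('block',vs,np.round([c*d[0]+s*d[1],-s*d[0]+c*d[1],r[2]-T[2],r[3],r[4]],4),k)
a=V['side'][3][120:250,200:360];b=V['scene'][3][150:330,70:290]
cv2.imwrite("pics/e1.png",cv2.resize(a,None,fx=4.5,fy=4.5,interpolation=cv2.INTER_CUBIC));cv2.imwrite("pics/e2.png",cv2.resize(b,None,fx=3.3,fy=3.3,interpolation=cv2.INTER_CUBIC))
E
python3 f20.py
```

```text
time_s: 21.9
tcp_pos: [0.5643, -0.0924, 0.1466]
orientation: [0.998, 0.069, 0.005, 0.002]
wrist_force: [0.3, -0.3, 0.3]
gripper_width: 0.0852
time_s: 22.3
tcp_pos: [0.4622, -0.1058, 0.1597]
orientation: [0.998, 0.069, 0.001, 0.0]
wrist_force: [0.6, 0.3, -0.8]
gripper_width: 0.0852
t 22.3 tcp [ 0.4622 -0.1058  0.1597] yaw 0.138 F [ 0.6  0.3 -0.8] w 0.0852 q6 1.14
plate ['scene', 'side', 'wrist'] [-0.0012  0.0012 -0.0003  0.      0.    ] 60.97948653035434
block ['scene', 'side', 'wrist'] [ 0.     -0.0012  0.0054 -0.      0.    ] 178.5169481286926
plate ['wrist'] [-0.0011  0.0013  0.0017  0.      0.017 ] 14.398804530467816
block ['wrist'] [ 0.002  -0.0002  0.0237  0.      0.0438] 60.23954184137912
plate ['scene', 'side'] [-0.0015  0.0003 -0.0019  0.      0.    ] 40.646778355407264
block ['scene', 'side'] [-0.0011 -0.002   0.0166  0.      0.    ] 92.81977463925026
```

View pics/e1.png

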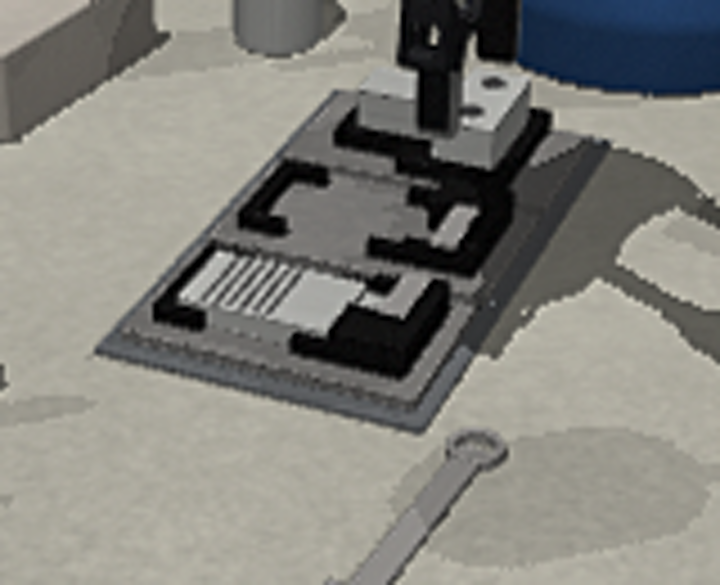

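View pics/e2.png

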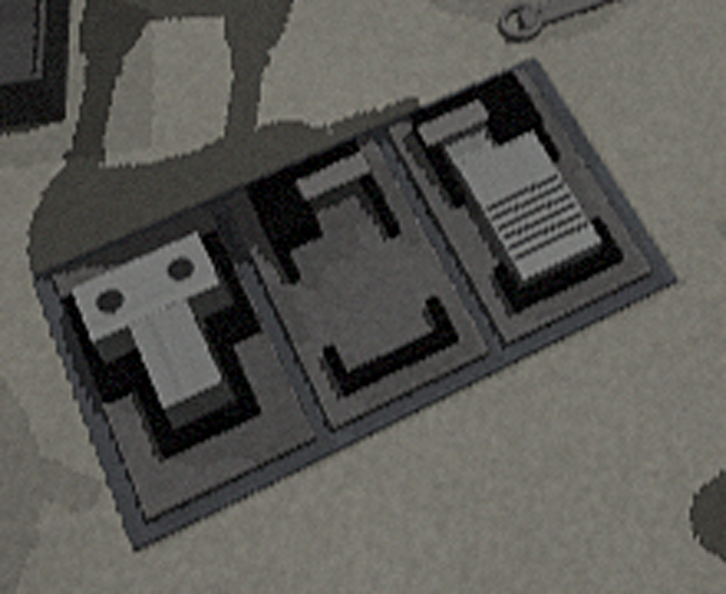

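View pics/e_wrist.png

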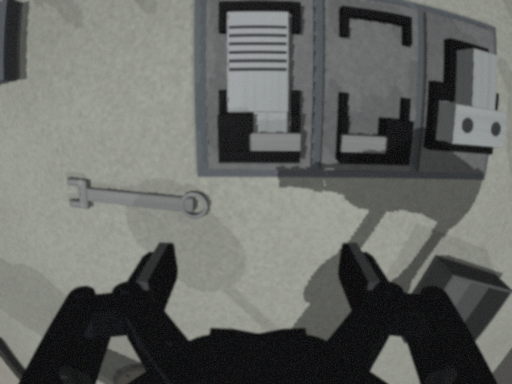

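Run:
```python
from workcell import job
print(job.sign_off())
```

```text
the job is handed in; nothing more can be done
None
```

The plate and the T block are both put away, and I handed the job in at about 22 s. Sign-off gives no verdict, so the judgement itself is unconfirmed.

- **T block:** I set it straight down into the T-shaped nest. At release the gripper height put its underside at about 11 mm, on the 12 mm nest floor within measuring error.
- **Plate:** I drew it out of the sleeve by its tongue, laid it on the table and re-gripped it by the body. I tilted it on the rear wall of the matching nest, the one with its high block at +y. Then I slid the tongue under the lip and lowered the rear flat.

**Last checks (all three cameras):**
- The plate is about 1.7 mm from its seat with no tilt measured. The wrist camera alone read a 0.017 rad tilt, under the 0.04 limit.
- The T block is about 1.2 mm from its seat and turned about 0.005 rad.
- Both height readings came out as zero, but the fit was weighted towards that. The gripper heights at release are the better evidence that both are fully down.
- For the T block, the wrist camera alone disagreed, reading a 0.044 rad tilt, just over the 0.04 limit. I put this down to a poor fit at the edge of the picture, because the block looked flat in all views, but I did not check it further.
- The robot was clear of everything. The arm never touched the wrench or the weight. I did not measure either against its starting position.

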